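# Stir the finished bushings out of the tumbling stones

## Robot

A 6-joint arm with a two-finger parallel gripper is mounted at the origin on the work surface. World frame = base frame: x ahead of the robot, y to its left, z up, the work surface at z = 0. Lengths are in m, angles in rad, forces in N, time in s.
With the tool pointing down it reaches from about 0.425 to 0.95 m from the base axis. Payload 3.5 kg.
Tool frame: the origin (TCP) lies at the very end of the fingers, on their centre line; the grasp point (between the pads) lies 19 mm behind it; z points along the fingers, y is the line along which they close (so a half turn about z gives the same grasp; the last joint's range is limited). The gripper opens to 85 mm and grips with 20 to 120 N. Pads are 22 mm wide; open, the fingers measure 114 mm over their backs; the gripper's body (76 mm by 85 mm) begins 54 mm behind the grasp point. The pads swing forward as they close: fully open they stand 13 mm farther back than shut.
Start: joints at [-1.357, 0.286, 1.577, -0, 1.279, -0.15], TCP at [0.24, -0.631, 0.231] pointing down, gripper open.
Joint ranges: [-2.77, 2.77], [-0.9, 2.22], [0.21, 2.48], [-1.53, 4.67], [0.24, 2.81], [-2.84, 2.84]. Speed limits (rad/s): [2.79, 2.79, 3.14, 3.14, 3.14, 3.14].

## Interface

Orientations are given as a unit quaternion [x, y, z, w].
In Python, from plant import ctrl, optics, sign_off gives the robot as it stands.
- The arm moves only by the shell command python3 -m creep 'ROWS' [FORCE]. ROWS is JSON, a list of rows, each an object of numbers: "x", "y", "z": the shift along the tool's x, y, z in mm; "rx", "ry", "rz": the turn, a rotation vector about the tool's x, y, z in degrees; "grip": the opening, from 0 (shut) to 1 (fully open). In form: [{"x": .., "y": .., "z": .., "rx": .., "ry": .., "rz": .., "grip": ..}, ...]. A call has exactly 10 rows; each row shifts and turns the commanded pose from where the row before left it, along the tool's axes as they then stand; what a row does not reach is not made up. A row lasts 1/12 s, in which the tool goes at most 41.7 mm and 7.16 degrees, less where a joint would pass 70% of its speed; a pose out of reach is approached as far as the arm can. A call with a gripper value outside its range is refused whole. The fingers move at their own pace and stop on an object; FORCE is the grip in N (left out, the last holds). Time passes only in rows, so rows that do not move let the fingers close, or fill a call up. It gives the time, the measured TCP pose, the force, the opening and the grip force at its end, in the units of the state.
- ctrl.get_state(): the state, without advancing time (a new reading comes with each control period).
- optics.read_camera(name): name is "side" or "top"; returns a dict with "color" (400x640x3 uint8, blue, green, red), "K" (3x3 intrinsics, pixels), "R" (3x3) and "t" (3): a world point X has camera coordinates R X + t. Camera axes: x right, y down, z forward; pixel columns grow to the right and rows downward; lengths in m; the calibration is good to about 2 mm. A picture is of the moment at which its call begins. There is no depth.
- sign_off(): hands the job in; it is judged then, once.
The state is a dict: "time": time; "qpos": joint angles; "dq": joint speeds; "joint_efforts": joint torques, N m; "eef_pos": TCP position; "tcp_rot": TCP orientation; "contact_force": force on the tool from outside, world axes, zero at the start; "wrist_torque": the same for the moment, N m; "opening": opening from 0.0 (shut) to 1.0 (fully open); "finger_force": force on a finger pad.
Only numpy, scipy, OpenCV 4.12 (cv2) and the standard library are available. Lean on these libraries where they do the work, as an engineer would, in place of code of your own. Each camera call takes 0.05 s, during which the arm holds its last target. There are 200 camera calls.

## Task

Take the stirrer from its slanted rest, feel gently for the deck inside the sieve's drum with its blade and stir the stones with it until both small bronze bushings have dropped through the deck's openings into the tray below. Touch stones and bushings only with the stirrer, never ram it against the drum or deck, keep every stone in the drum and leave the wrench and the tin alone. Then put the stirrer back in its rest as it was and let go.

Things in the scene. Friction and masses are not known exactly. Their poses are not given: they have to be found in the camera images.
- sieve: Fixed hand sieve: upright round grey drum (inner diameter 200 mm, wall 4 mm, 44 to 100 mm above the bench) on thin legs over a square catch tray (220 mm wide, 30 mm high). Origin on the bench at the drum's centre, z up. In the drum is a level, fixed, rigid perforated deck, its upper face 50 to 66 mm above the bench, different each time: feel for it. Openings: see point sieve_rim.
- sieve_rim (a point): Centre of the drum's mouth, 100 mm above the bench, axes as the sieve's. The deck below has four openings, in these axes: radial slots 18 mm wide along +x, -x, +y and -y, each from 34 mm off the centre out to the wall. The deck is solid elsewhere, its middle too.
- stirrer: Loose stirring paddle, 130 g. Origin at its grip; z up the straight shaft, y across the blade, x normal to it. Rubber-sleeved handle 22 mm wide (y), 18 mm thick (x), from 22 mm below to 40 mm above the origin; steel shaft 10 mm thick; flat steel blade 26 mm wide (y), 10 mm thick (x), from z = -92 mm (lower edge) to -62 mm. Starts in the rest, leaning 30 degrees off vertical.
- stirrer_foot (a point): Middle of the lower edge of the stirrer's blade, 92 mm below the stirrer's origin along its z.
- rest: Fixed dark steel rest, origin on the bench, z up: an open channel leaning 30 degrees off vertical, top towards its -x: a back plate on the -x side, side walls 56 mm apart, 24 mm deep, 39 mm up the slant, and a foot plate with a lip 7 mm high at its +x edge; the plate reaches 58 mm up; open at the top and above. The blade lies flat on the plate, y along the rest's y, handle free above.
- rest_foot (a point): Where the middle of the blade's lower edge lies when the stirrer is home in the rest: 20 mm to +x of the rest's origin and 22 mm above the bench, just on the foot plate.
- wrench: Bystander: a loose steel wrench lying on the bench; leave alone.
- tin: Bystander: a loose open steel tin, 72 mm in diameter and 85 mm tall, standing on the bench, origin at the centre of its underside; leave alone.
- stone1: One of six plain pale ceramic tumbling stones, an upright solid cylinder 36 mm in diameter, 26 mm tall, about 50 g. Origin at its centre, z along the cylinder's axis. All start standing on the deck in the drum and are too big for its openings; four start on top of the openings and cover them.
- stone2: One of six plain pale ceramic tumbling stones, an upright solid cylinder 36 mm in diameter, 26 mm tall, about 50 g. Origin at its centre, z along the cylinder's axis. All start standing on the deck in the drum and are too big for its openings; four start on top of the openings and cover them.
- stone3: One of six plain pale ceramic tumbling stones, an upright solid cylinder 36 mm in diameter, 26 mm tall, about 50 g. Origin at its centre, z along the cylinder's axis. All start standing on the deck in the drum and are too big for its openings; four start on top of the openings and cover them.
- stone4: One of six plain pale ceramic tumbling stones, an upright solid cylinder 36 mm in diameter, 26 mm tall, about 50 g. Origin at its centre, z along the cylinder's axis. All start standing on the deck in the drum and are too big for its openings; four start on top of the openings and cover them.
- stone5: One of six plain pale ceramic tumbling stones, an upright solid cylinder 36 mm in diameter, 26 mm tall, about 50 g. Origin at its centre, z along the cylinder's axis. All start standing on the deck in the drum and are too big for its openings; four start on top of the openings and cover them.
- stone6: One of six plain pale ceramic tumbling stones, an upright solid cylinder 36 mm in diameter, 26 mm tall, about 50 g. Origin at its centre, z along the cylinder's axis. All start standing on the deck in the drum and are too big for its openings; four start on top of the openings and cover them.
- bushing1: One of two small bronze bushings, a cylinder 10 mm in diameter, 10 mm tall, about 10 g; origin at its centre. Both start standing on solid deck among the stones; pushed over an uncovered opening, one drops into the tray (centre then 8 to 11 mm above the bench).
- bushing2: One of two small bronze bushings, a cylinder 10 mm in diameter, 10 mm tall, about 10 g; origin at its centre. Both start standing on solid deck among the stones; pushed over an uncovered opening, one drops into the tray (centre then 8 to 11 mm above the bench).
Mind the look-alikes: they are no part of the job. Leave any pink or red look-alike of the stone5 alone. What is meant by the stirrer is not blue, and is the larger of those in its own colour.

How it is judged:
On the way, in this order (a step that is already met when the one before it is completed fails the run):
1. the stirrer's blade is down among the stones inside the drum (horizontal distance between stirrer_foot and sieve below 0.095 m and z of stirrer_foot in the frame of sieve below 0.08 m), for 0.2 s.
2. both bushings are in the tray below the deck (z of each of bushing1, bushing2 in the frame of sieve below 0.03 m and x of bushing1 in the frame of sieve between -0.107 and 0.107 m and y of bushing1 in the frame of sieve between -0.107 and 0.107 m and x of bushing2 in the frame of sieve between -0.107 and 0.107 m and y of bushing2 in the frame of sieve between -0.107 and 0.107 m), for 0.2 s.
At the end, for the whole second after the job is handed in: both bushings lie in the catch tray (centres under 30 mm above the bench and within the tray), all six stones are in the drum above the deck, and the stirrer is at rest in its rest: blade edge within 25 mm of the rest's foot point, shaft leaning 20 to 45 degrees (all of step 2 and horizontal distance between each of stone1, stone2, stone3, stone4, stone5, stone6 and sieve below 0.1 m and z of stone1 in the frame of sieve between 0.045 and 0.12 m and z of stone2 in the frame of sieve between 0.045 and 0.12 m and z of stone3 in the frame of sieve between 0.045 and 0.12 m and z of stone4 in the frame of sieve between 0.045 and 0.12 m and z of stone5 in the frame of sieve between 0.045 and 0.12 m and z of stone6 in the frame of sieve between 0.045 and 0.12 m and distance between stirrer_foot and rest_foot below 0.025 m and angle between the z axis of stirrer and the z axis of rest, either way round between 0.35 and 0.78 rad and linear speed of stirrer below 0.02 m/s); the robot touches nothing.
It fails at once if a stone or bushing is touched by the fingers or arm instead of the stirrer ((contact force between the fingers and stone1 above 0.5 N or contact force between the fingers and stone2 above 0.5 N or contact force between the fingers and stone3 above 0.5 N or contact force between the fingers and stone4 above 0.5 N or contact force between the fingers and stone5 above 0.5 N or contact force between the fingers and stone6 above 0.5 N or contact force between the fingers and bushing1 above 0.5 N or contact force between the fingers and bushing2 above 0.5 N) or (contact force between the arm and stone1 above 0.5 N or contact force between the arm and stone2 above 0.5 N or contact force between the arm and stone3 above 0.5 N or contact force between the arm and stone4 above 0.5 N or contact force between the arm and stone5 above 0.5 N or contact force between the arm and stone6 above 0.5 N or contact force between the arm and bushing1 above 0.5 N or contact force between the arm and bushing2 above 0.5 N)).
It fails at once if the stirrer is rammed against the sieve's deck or drum (over 45 N) (contact force between stirrer and sieve above 45 N or contact force between stirrer and deck above 45 N).
It fails at once if a stone falls outside the drum (horizontal distance between any of stone1, stone2, stone3, stone4, stone5, stone6 and sieve above 0.108 m).
It fails at once if the wrench or the tin is displaced by more than 30 mm (distance of any of wrench, tin from where it was at the start of the episode above 0.03 m).
It also fails if it takes over 72 s, if anything falls off the work surface, if the arm or the gripper's body presses on something with over 40 N, if the wrist force passes 120 N, or if a joint passes its speed limit or range.

## Working session

There is one attempt and no reset: what is moved stays moved. The work goes in short steps, Python scripts to look and compute and a shell command to move; the robot and the scene stay as the last step left them, time stands still between calls to the robot, and variables do not carry over. Pictures are saved under pics/ and viewed, at most 10 in all, crops included, and the job is handed in when it is done.

```bash
ls; mkdir -p pics
cat > h.py <<'E'
import numpy as np, cv2, json
from plant import ctrl, optics, sign_off
from scipy.spatial.transform import Rotation as Rn
def cam(n,fn=None):
    d=optics.read_camera(n)
    if fn: cv2.imwrite(fn,d['color'])
    d['K'],d['R'],d['t']=map(np.array,(d['K'],d['R'],d['t']))
    return d
def ray(d,uv):
    c=-d['R'].T@d['t']; v=d['R'].T@np.linalg.solve(d['K'],[uv[0],uv[1],1.]); return c,v/np.linalg.norm(v)
def onz(d,uv,z):
    c,v=ray(d,uv); return c+v*(z-c[2])/v[2]
def proj(d,X):
    p=d['K']@(d['R']@np.array(X)+d['t']); return p[:2]/p[2]
def tri(d1,u1,d2,u2):
    c1,v1=ray(d1,u1); c2,v2=ray(d2,u2)
    s=np.linalg.lstsq(np.c_[v1,-v2],c2-c1,rcond=None)[0]
    a,b=c1+s[0]*v1,c2+s[1]*v2
    return (a+b)/2, np.linalg.norm(a-b)
E
python3 - <<'E'
from h import *
a=cam('top','pics/top0.png'); b=cam('side','pics/side0.png')
for d in (a,b): print(d['K'].round(1).tolist(), (-d['R'].T@d['t']).round(3), d['R'].round(3).tolist())
s=ctrl.get_state(); print(s)
E
```

```text
pics
[[432.5, 0.0, 313.9], [0.0, 432.5, 196.1], [0.0, 0.0, 1.0]] [ 0.469 -0.023  1.356] [[0.01, -1.0, 0.01], [-0.997, -0.011, -0.082], [0.082, -0.01, -0.997]]
[[448.9, 0.0, 323.2], [0.0, 448.9, 196.1], [0.0, 0.0, 1.0]] [0.084 0.7   0.603] [[-0.811, -0.585, 0.001], [-0.302, 0.418, -0.857], [0.501, -0.695, -0.516]]
{'time': 0.1, 'qpos': array([-1.35697787e+00,  2.87105583e-01,  1.57804806e+00,  5.15780047e-06,
        1.27861049e+00, -1.49993406e-01]), 'dq': array([-4.63612672e-04, -1.32981546e-03, -1.95910867e-03, -3.36275213e-03,
       -6.88848378e-04, -7.50908782e-05]), 'joint_efforts': array([ 5.69152835e-04, -4.07296050e+01, -2.93699706e+01, -1.50189735e-04,
        3.41773281e-03,  4.99080031e-06]), 'eef_pos': array([ 0.24009497, -0.63021062,  0.23005705]), 'tcp_rot': array([ 9.83500243e-01,  1.80903547e-01, -3.21751689e-05, -1.08526206e-03]), 'contact_force': array([ 0.41428013, -0.06944196, -0.20375757]), 'wrist_torque': array([-0.01409232,  0.05504301, -0.05085779]), 'finger_force': 0.0, 'opening': 0.998497161221371}
```

View pics/top0.png

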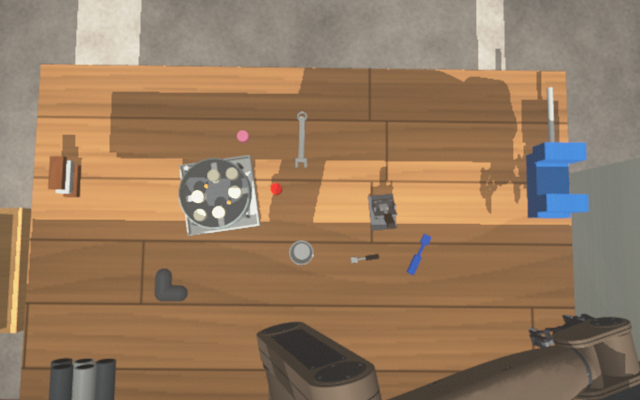

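View pics/side0.png

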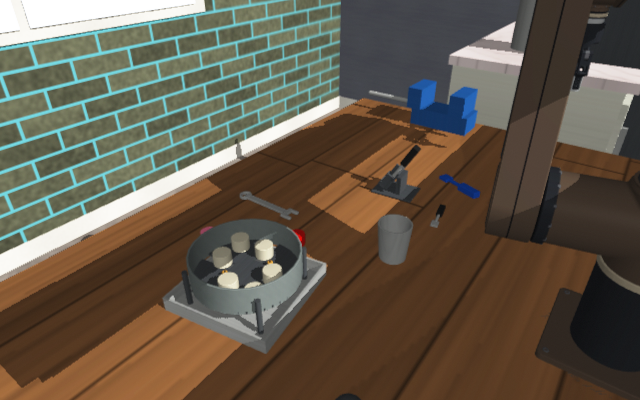

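The top view shows the sieve at (216,193), rest with stirrer at (383,210), wrench (302,140), tin (301,252), and decoy small and blue stirrers at (365,259) and (418,255). In the side view the stirrer's black handle is at (405,160) and the drum at (246,262).

Run:
```python
import cv2, numpy as np
a=cv2.imread('pics/top0.png'); b=cv2.imread('pics/side0.png')
r=lambda im,x,y,w,h,W,H: cv2.resize(im[y:y+h,x:x+w],(W,H),interpolation=cv2.INTER_CUBIC)
c=np.zeros((600,800,3),np.uint8)
c[:400,:400]=r(a,172,148,90,90,400,400)
c[:400,400:]=r(a,358,185,50,50,400,400)
c[400:,:400]=r(b,180,200,140,70,400,200)
c[400:,400:]=r(b,355,135,100,50,400,200)
cv2.imwrite('pics/crop0.png',c)
```

```text
(no output)
```

View pics/crop0.png

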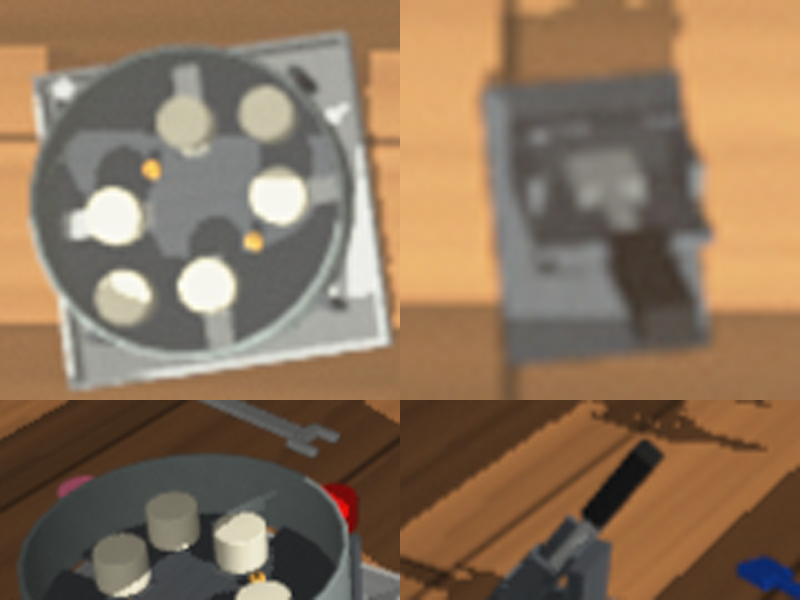

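Crops show: sieve rim centre at about crop (191,202), yaw about 8°. Stones sit on all four slots, leaving the outer slot ends open. The bushings are orange, at crop (151,170) and (254,241). The stirrer's handle leans toward the robot, ending near crop (672,330).

```bash
cat >> h.py <<'E'
def blobs(m,lo=3):
    n,l,s,c=cv2.connectedComponentsWithStats(m.astype(np.uint8)); return [(c[i].round(1).tolist(),s[i].tolist()) for i in range(1,n) if s[i,4]>=lo]
E
python3 - <<'E'
from h import *
a=cam('top'); b=cam('side')
P=lambda x,y:(172+(x+.5)*.225-.5,148+(y+.5)*.225-.5)
print('rim c',onz(a,P(191,202),.1).round(4), 'ext',[onz(a,P(*p),.1).round(4).tolist() for p in ((32,202),(350,202),(191,47),(191,357))])
cs=np.array([onz(a,P(*p),.03)[:2] for p in ((37,77),(347,33),(390,345),(70,388))]); print('tray',cs.round(4).tolist(),cs.mean(0), [np.degrees(np.arctan2(*(cs[i]-cs[(i+1)%4]))) for i in range(4)])
hs=cv2.cvtColor(a['color'],cv2.COLOR_BGR2HSV)
r=np.zeros((400,640),bool); r[145:240,175:262]=1
m=r&(hs[...,0]>8)&(hs[...,0]<25)&(hs[...,1]>130)&(hs[...,2]>120)
dc=lambda u:np.hypot(u[0]-214.9,u[1]-193.4)
for c,s in blobs(m,2):
    if dc(c)<33: print('bush',c,s[4],onz(a,c,.068).round(4))
m=r&(hs[...,1]<70)&(hs[...,2]>140)
for c,s in blobs(m,20):
    print('stone',c,s,onz(a,c,.084).round(4))
# rest
R=lambda x,y:(358+(x+.5)/8-.5,185+(y+.5)/8-.5)
q=[onz(a,R(*p),.0)[:2] for p in ((487,92),(675,72),(710,345),(512,362))]; print('base',np.round(q,4).tolist())
dk=lambda im,x0,x1,y0,y1,t:[(c,s) for c,s in [((c[0]+x0,c[1]+y0),s) for c,s in blobs(im[y0:y1,x0:x1].max(2)<t,8)]]
print('dark top',dk(a['color'],375,410,205,235,60)); print('dark side',dk(b['color'],380,430,140,175,50))
ys,xs=np.nonzero(b['color'][140:175,380:430].max(2)<50); 
print(cv2.minAreaRect(np.c_[xs+380,ys+140].astype(np.float32)))
E
```

```text
rim c [0.5781 0.2536 0.1   ] ext [[0.5769, 0.3573, 0.1], [0.5792, 0.1497, 0.1], [0.6806, 0.2565, 0.1], [0.4769, 0.2507, 0.1]]
tray [[0.6701, 0.3782], [0.7035, 0.164], [0.4869, 0.1297], [0.4553, 0.3481]] [0.57897617 0.25497559] [np.float64(-8.871198895259196), np.float64(80.99397950227045), np.float64(171.76252409206677), np.float64(-97.98584697363046)]
bush [205.6, 185.6] 13 [0.6029 0.2881 0.068 ]
bush [229.1, 201.9] 8 [0.5549 0.2167 0.068 ]
stone [230.2, 208.3] [179, 155, 81, 81, 1441] [0.535 0.21  0.084]
stone [184.5, 168.6] [179, 163, 16, 18, 87] [0.6511 0.348  0.084 ]
stone [213.4, 174.1] [207, 163, 13, 21, 181] [0.6357 0.2622 0.084 ]
stone [231.4, 173.1] [226, 167, 12, 13, 126] [0.6393 0.2092 0.084 ]
stone [236.6, 191.5] [228, 186, 21, 13, 195] [0.5848 0.1925 0.084 ]
stone [196.7, 196.5] [187, 190, 20, 13, 195] [0.5687 0.3093 0.084 ]
stone [199.4, 214.4] [193, 208, 14, 13, 131] [0.5162 0.2998 0.084 ]
base [[0.5843, -0.3662], [0.593, -0.4407], [0.4856, -0.453], [0.4782, -0.375]]
dark top []
dark side [((410.0, 155.5), [21, 5, 19, 22, 146]), ((392.2, 171.2), [10, 29, 5, 5, 11])]
((405.1688537597656, 160.58543395996094), (6.271245956420898, 37.51872253417969), 43.53120422363281)
```

Run:
```python
from h import *
a=cam('top'); b=cam('side')
R=lambda x,y:(358+(x-400+.5)/8-.5,185+(y+.5)/8-.5)
q=np.array([onz(a,R(*p),.003)[:2] for p in ((487,92),(675,72),(710,345),(512,362))]); print('base',q.round(4).tolist(),q.mean(0))
for i in range(4): d=q[(i+1)%4]-q[i]; print(np.linalg.norm(d),np.degrees(np.arctan2(d[1],d[0])))
top=onz(a,R(668,332),.136); print('handle end',top)
print('shaft/handle joint',onz(a,R(635,240),.1))
# side handle ends from mask
g=b['color'].max(2); m=np.zeros_like(g); m[140:180,380:430]=g[140:180,380:430]<50
n,l,s,c=cv2.connectedComponentsWithStats(m); k=1+np.argmax(s[1:,4]); ys,xs=np.nonzero(l==k)
vx,vy,x0,y0=cv2.fitLine(np.c_[xs,ys].astype(np.float32),cv2.DIST_L2,0,.01,.01).ravel()
t=(xs-x0)*vx+(ys-y0)*vy
e=[(x0+vx*k,y0+vy*k) for k in (t.min(),t.max())]; print('side handle ends',e,(vx,vy))
for p in e: print(tri(a,R(668,332),b,p), tri(a,R(628,240),b,p))
for p in ((450,100),): pass
```

```text
base [[0.5823, -0.2079], [0.591, -0.2819], [0.484, -0.2951], [0.4766, -0.2176]] [ 0.53347543 -0.25064052]
0.07457773265973523 -83.30156396034883
0.10781219285910415 -172.97154033165288
0.07787457531327792 95.45528725576237
0.10615415929526324 5.263913783753706
handle end [ 0.48694924 -0.25362574  0.136     ]
shaft/handle joint [ 0.52074753 -0.24854414  0.1       ]
side handle ends [(np.float64(401.9888318082038), np.float64(164.84899102221866)), (np.float64(417.7446820752657), np.float64(146.497951495507))] (np.float32(0.65142006), np.float32(-0.75871724))
(array([ 0.50345403, -0.25578505,  0.08131739]), np.float64(0.035289539695822617)) (array([ 0.52096755, -0.25008926,  0.078634  ]), np.float64(0.0014099196879604346))
(array([ 0.48603505, -0.25362744,  0.1381855 ]), np.float64(0.0019444336857505637)) (array([ 0.50224246, -0.24690071,  0.1374801 ]), np.float64(0.03705978940926551))
```

```bash
cat >> h.py <<'E'
yaw=np.radians(6.2); U=np.array([-.5*np.cos(yaw),-.5*np.sin(yaw),.866])
ORG=np.array([.5064,-.2514,.1024])
Yg=np.array([np.sin(yaw),-np.cos(yaw),0]); RG=np.c_[np.cross(Yg,-U),Yg,-U]
def plan(p,Rt):
    s=ctrl.get_state(); R0=Rn.from_quat(s['tcp_rot']); Rt=Rn.from_matrix(Rt)
    dp=(np.array(p)-s['eef_pos'])*1000
    print('t',round(s['time'],2),'tcp',s['eef_pos'].round(4),'rot(deg) in tool',(R0.inv()*Rt).as_rotvec(degrees=True).round(2),
     'shift in cur tool',R0.inv().apply(dp).round(1),'shift in target tool',Rt.inv().apply(dp).round(1),'F',s['contact_force'].round(2),'open',round(s['opening'],3),'ff',round(s['finger_force'],1))
E
python3 - <<'E'
from h import *
g=ORG+.012*U-.019*U
plan(g+.09*U,RG); plan(g,RG); print(g)
E
```

```text
t 0.3 tcp [ 0.2402 -0.6306  0.2308] rot(deg) in tool [-3.88 29.84 14.3 ] shift in cur tool [ 343.6 -270.1   56.8] shift in target tool [ 200.5 -348.2  181.1] F [-0.45 -0.5  -0.17] open 1.0 ff 0.0
t 0.3 tcp [ 0.2402 -0.6306  0.2308] rot(deg) in tool [-3.88 29.84 14.3 ] shift in cur tool [ 387.1 -258.6  134.8] shift in target tool [ 200.5 -348.2  271.1] F [-0.45 -0.5  -0.17] open 1.0 ff 0.0
[ 0.50987953 -0.251022    0.096338  ]
```

```bash
python3 -m creep '[{"rx":-0.65,"ry":4.97,"rz":2.38},{"rx":-0.65,"ry":4.97,"rz":2.38},{"rx":-0.65,"ry":4.97,"rz":2.38},{"rx":-0.65,"ry":4.97,"rz":2.38},{"rx":-0.65,"ry":4.97,"rz":2.38},{"rx":-0.65,"ry":4.97,"rz":2.38},{"x":14,"y":-25,"z":13},{"x":14,"y":-25,"z":13},{"x":14,"y":-25,"z":13},{"x":14,"y":-25,"z":13}]' 60
python3 -m creep '[{"x":14,"y":-25,"z":13},{"x":14,"y":-25,"z":13},{"x":14,"y":-25,"z":13},{"x":14,"y":-25,"z":13},{"x":14,"y":-25,"z":13},{"x":14,"y":-25,"z":13},{"x":14,"y":-25,"z":13},{"x":14,"y":-25,"z":13},{"x":14,"y":-25,"z":13},{"x":14,"y":-25,"z":13}]'
python3 - <<'E'
from h import *
g=ORG+.012*U-.019*U
plan(g,RG); print(ctrl.get_state()['qpos'])
E
```

```text
t 0.3 tcp [ 0.2402 -0.6306  0.2308] rot(deg) in tool [-3.88 29.84 14.3 ] shift in cur tool [ 387.1 -258.6  134.8] shift in target tool [ 200.5 -348.2  271.1] F [-0.45 -0.5  -0.17] open 1.0 ff 0.0
[-1.35698462e+00  2.86639626e-01  1.57716269e+00 -1.79043295e-05
  1.27859776e+00 -1.49998394e-01]$[0]: bad value
$[0]: bad value
```

```bash
python3 -m creep '[{"x":0,"y":0,"z":0,"rx":-0.65,"ry":4.97,"rz":2.38,"grip":1},{"x":0,"y":0,"z":0,"rx":-0.65,"ry":4.97,"rz":2.38,"grip":1},{"x":0,"y":0,"z":0,"rx":-0.65,"ry":4.97,"rz":2.38,"grip":1},{"x":0,"y":0,"z":0,"rx":-0.65,"ry":4.97,"rz":2.38,"grip":1},{"x":0,"y":0,"z":0,"rx":-0.65,"ry":4.97,"rz":2.38,"grip":1},{"x":0,"y":0,"z":0,"rx":-0.65,"ry":4.97,"rz":2.38,"grip":1},{"x":14,"y":-25,"z":13,"rx":0,"ry":0,"rz":0,"grip":1},{"x":14,"y":-25,"z":13,"rx":0,"ry":0,"rz":0,"grip":1},{"x":14,"y":-25,"z":13,"rx":0,"ry":0,"rz":0,"grip":1},{"x":14,"y":-25,"z":13,"rx":0,"ry":0,"rz":0,"grip":1}]' 60
python3 - <<'E'
from h import *
g=ORG+.012*U-.019*U
plan(g,RG); print(ctrl.get_state()['qpos'])
E
```

```text
time: 1.13
eef_pos: [0.3035, -0.5224, 0.2137]
tcp_rot: [0.965, 0.052, 0.258, -0.013]
contact_force: [0.5, -0.5, -0.0]
opening: 1.0
finger_force: 0.0
t 1.13 tcp [ 0.3035 -0.5224  0.2137] rot(deg) in tool [ 0.07  0.01 -0.02] shift in cur tool [ 144.3 -247.8  218.5] shift in target tool [ 144.3 -247.5  218.9] F [ 0.54 -0.49 -0.02] open 1.0 ff 0.0
[-1.4267714   0.09302616  1.89681001  0.56761667  1.19189807 -0.1891763 ]
```

```bash
python3 -m creep '[{"x":14.4,"y":-24.8,"z":12.9,"rx":0,"ry":0,"rz":0,"grip":1},{"x":14.4,"y":-24.8,"z":12.9,"rx":0,"ry":0,"rz":0,"grip":1},{"x":14.4,"y":-24.8,"z":12.9,"rx":0,"ry":0,"rz":0,"grip":1},{"x":14.4,"y":-24.8,"z":12.9,"rx":0,"ry":0,"rz":0,"grip":1},{"x":14.4,"y":-24.8,"z":12.9,"rx":0,"ry":0,"rz":0,"grip":1},{"x":14.4,"y":-24.8,"z":12.9,"rx":0,"ry":0,"rz":0,"grip":1},{"x":14.4,"y":-24.8,"z":12.9,"rx":0,"ry":0,"rz":0,"grip":1},{"x":14.4,"y":-24.8,"z":12.9,"rx":0,"ry":0,"rz":0,"grip":1},{"x":14.4,"y":-24.8,"z":12.9,"rx":0,"ry":0,"rz":0,"grip":1},{"x":14.4,"y":-24.8,"z":12.9,"rx":0,"ry":0,"rz":0,"grip":1}]' 60
python3 - <<'E'
from h import *
g=ORG+.012*U-.019*U
plan(g,RG)
a=cam('top'); b=cam('side')
c=np.zeros((400,800,3),np.uint8)
u,v=proj(a,ORG).astype(int); c[:,:400]=cv2.resize(a['color'][v-50:v+50,u-50:u+50],(400,400),interpolation=2)
u,v=proj(b,ORG).astype(int); c[:,400:]=cv2.resize(b['color'][v-50:v+50,u-50:u+50],(400,400),interpolation=2)
cv2.imwrite('pics/pre.png',c)
E
```

```text
time: 1.97
eef_pos: [0.4653, -0.2551, 0.1743]
tcp_rot: [0.964, 0.052, 0.259, -0.013]
contact_force: [1.0, -0.6, -0.9]
opening: 1.0
finger_force: 0.0
t 1.97 tcp [ 0.4653 -0.2551  0.1743] rot(deg) in tool [ 0.1  -0.02  0.05] shift in cur tool [-0.2  0.6 89.9] shift in target tool [-0.2  0.8 89.9] F [ 0.96 -0.6  -0.87] open 1.0 ff 0.0
```

View pics/pre.png

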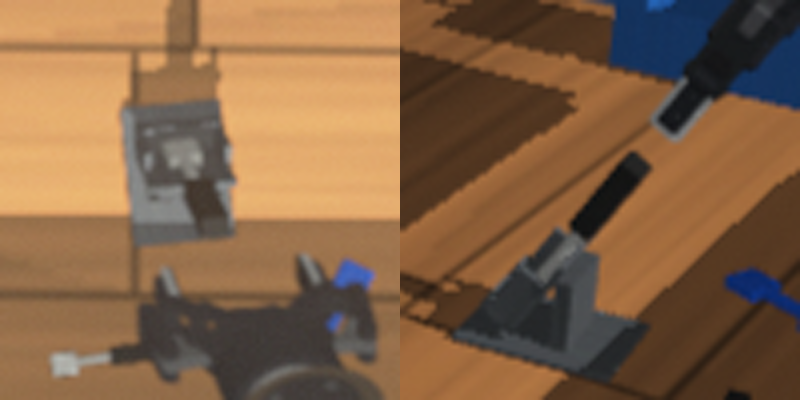

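The crops show the gripper behind the handle and lined up with it: fingertips at crop (165,275) and (308,260), handle end at (212,225). The side view confirms the slant matches.

```bash
python3 -m creep '[{"x":0,"y":0,"z":10,"rx":0,"ry":0,"rz":0,"grip":1},{"x":0,"y":0,"z":10,"rx":0,"ry":0,"rz":0,"grip":1},{"x":0,"y":0,"z":10,"rx":0,"ry":0,"rz":0,"grip":1},{"x":0,"y":0,"z":10,"rx":0,"ry":0,"rz":0,"grip":1},{"x":0,"y":0,"z":10,"rx":0,"ry":0,"rz":0,"grip":1},{"x":0,"y":0,"z":10,"rx":0,"ry":0,"rz":0,"grip":1},{"x":0,"y":0,"z":10,"rx":0,"ry":0,"rz":0,"grip":1},{"x":0,"y":0,"z":10,"rx":0,"ry":0,"rz":0,"grip":1},{"x":0,"y":0,"z":10,"rx":0,"ry":0,"rz":0,"grip":0.6},{"x":0,"y":0,"z":0,"rx":0,"ry":0,"rz":0,"grip":0.2}]' 60
python3 -m creep '[{"x":0,"y":0,"z":0,"rx":0,"ry":0,"rz":0,"grip":0},{"x":0,"y":0,"z":0,"rx":0,"ry":0,"rz":0,"grip":0},{"x":0,"y":0,"z":0,"rx":0,"ry":0,"rz":0,"grip":0},{"x":0,"y":0,"z":0,"rx":0,"ry":0,"rz":0,"grip":0},{"x":0,"y":0,"z":0,"rx":0,"ry":0,"rz":0,"grip":0},{"x":0,"y":0,"z":0,"rx":0,"ry":0,"rz":0,"grip":0},{"x":0,"y":0,"z":0,"rx":0,"ry":0,"rz":0,"grip":0},{"x":0,"y":0,"z":0,"rx":0,"ry":0,"rz":0,"grip":0},{"x":0,"y":0,"z":0,"rx":0,"ry":0,"rz":0,"grip":0},{"x":0,"y":0,"z":0,"rx":0,"ry":0,"rz":0,"grip":0}]' 80
python3 -c "
from h import *
plan(ORG-.007*U,RG); s=ctrl.get_state(); np.savez('home.npz',p=s['eef_pos'],q=s['tcp_rot'])"
```

```text
time: 2.9
eef_pos: [0.5093, -0.2506, 0.0937]
tcp_rot: [0.965, 0.052, 0.257, -0.015]
contact_force: [-0.2, -0.6, -1.6]
opening: 0.751
finger_force: 0.0
time: 3.73
eef_pos: [0.5097, -0.2521, 0.097]
tcp_rot: [0.964, 0.053, 0.259, -0.013]
contact_force: [-3.8, -0.4, 4.4]
opening: 0.248
finger_force: 78.7
t 3.73 tcp [ 0.5097 -0.2521  0.097 ] rot(deg) in tool [ 0.12 -0.04  0.07] shift in cur tool [-0.1 -1.1  0.7] shift in target tool [-0.1 -1.1  0.7] F [-3.76 -0.44  4.41] open 0.248 ff 78.7
```

```bash
python3 -m creep '[{"x":1,"y":0,"z":-5,"rx":0,"ry":0,"rz":0,"grip":0},{"x":1,"y":0,"z":-10,"rx":0,"ry":0,"rz":0,"grip":0},{"x":2,"y":0,"z":-15,"rx":0,"ry":0,"rz":0,"grip":0},{"x":2,"y":0,"z":-15,"rx":0,"ry":0,"rz":0,"grip":0},{"x":2,"y":0,"z":-15,"rx":0,"ry":0,"rz":0,"grip":0},{"x":2,"y":0,"z":-15,"rx":0,"ry":0,"rz":0,"grip":0},{"x":2,"y":0,"z":-15,"rx":0,"ry":0,"rz":0,"grip":0},{"x":0,"y":0,"z":-15,"rx":0,"ry":0,"rz":0,"grip":0},{"x":0,"y":0,"z":-15,"rx":0,"ry":-5,"rz":0,"grip":0},{"x":0,"y":0,"z":-15,"rx":0,"ry":-5,"rz":0,"grip":0}]'
cat >> h.py <<'E'
SC=np.array([.5785,.254]); SY=np.radians(8.4)
def Rv(deg):  # vertical tool, tool x (blade normal) at sieve-frame angle deg
    t=np.radians(deg)+SY; x=np.array([np.cos(t),np.sin(t),0]); z=np.array([0,0,-1.]); return np.c_[x,np.cross(z,x),z]
def S2W(x,y,z): # sieve mm -> world m, z world m
    c,s=np.cos(SY),np.sin(SY); return np.r_[SC+np.array([c*x-s*y,s*x+c*y])/1000,z]
def W2S(p):
    c,s=np.cos(SY),np.sin(SY); d=(np.array(p)[:2]-SC)*1000; return np.array([c*d[0]+s*d[1],-s*d[0]+c*d[1]])
E
python3 -c "
from h import *
plan(S2W(0,0,.25),Rv(45)); plan(S2W(0,0,.25),Rv(6.2-8.4));print(ctrl.get_state()['qpos'])"
```

```text
time: 4.57
eef_pos: [0.4512, -0.2571, 0.2191]
tcp_rot: [0.984, 0.052, 0.17, -0.009]
contact_force: [1.0, 0.4, -2.0]
opening: 0.244
finger_force: 78.3
t 4.57 tcp [ 0.4512 -0.2571  0.2191] rot(deg) in tool [  8.08 -18.46 -46.86] shift in cur tool [ 180.5 -494.8   31.5] shift in target tool [ 486.2 -202.6  -30.9] F [ 1.04  0.38 -2.02] open 0.244 ff 78.3
t 4.57 tcp [ 0.4512 -0.2571  0.2191] rot(deg) in tool [ 1.000e-02 -1.959e+01 -1.300e-01] shift in cur tool [ 180.5 -494.8   31.5] shift in target tool [ 181.7 -494.4  -30.9] F [ 1.04  0.38 -2.02] open 0.244 ff 78.3
[-0.84968479 -0.19469894  2.1255478   0.32474806  1.03231033  0.47260706]
```

```bash
python3 -m creep '[{"x":0,"y":0,"z":0,"rx":1.01,"ry":-2.31,"rz":-5.86,"grip":0},{"x":0,"y":0,"z":0,"rx":1.01,"ry":-2.31,"rz":-5.86,"grip":0},{"x":0,"y":0,"z":0,"rx":1.01,"ry":-2.31,"rz":-5.86,"grip":0},{"x":0,"y":0,"z":0,"rx":1.01,"ry":-2.31,"rz":-5.86,"grip":0},{"x":0,"y":0,"z":0,"rx":1.01,"ry":-2.31,"rz":-5.86,"grip":0},{"x":0,"y":0,"z":0,"rx":1.01,"ry":-2.31,"rz":-5.86,"grip":0},{"x":0,"y":0,"z":0,"rx":1.01,"ry":-2.31,"rz":-5.86,"grip":0},{"x":0,"y":0,"z":0,"rx":1.01,"ry":-2.31,"rz":-5.86,"grip":0},{"x":30,"y":-12.5,"z":-3,"rx":0,"ry":0,"rz":0,"grip":0},{"x":30,"y":-12.5,"z":-3,"rx":0,"ry":0,"rz":0,"grip":0}]'
python3 -m creep '[{"x":30,"y":-12.5,"z":-3,"rx":0,"ry":0,"rz":0,"grip":0},{"x":30,"y":-12.5,"z":-3,"rx":0,"ry":0,"rz":0,"grip":0},{"x":30,"y":-12.5,"z":-3,"rx":0,"ry":0,"rz":0,"grip":0},{"x":30,"y":-12.5,"z":-3,"rx":0,"ry":0,"rz":0,"grip":0},{"x":30,"y":-12.5,"z":-3,"rx":0,"ry":0,"rz":0,"grip":0},{"x":30,"y":-12.5,"z":-2,"rx":0,"ry":0,"rz":0,"grip":0},{"x":30,"y":-12.5,"z":-2,"rx":0,"ry":0,"rz":0,"grip":0},{"x":30,"y":-12.5,"z":-2,"rx":0,"ry":0,"rz":0,"grip":0},{"x":30,"y":-12.5,"z":-2,"rx":0,"ry":0,"rz":0,"grip":0},{"x":30,"y":-12.5,"z":-2,"rx":0,"ry":0,"rz":0,"grip":0}]'
python3 - <<'E'
from h import *
plan(S2W(0,0,.25),Rv(45))
a=cam('top','pics/t1.png'); b=cam('side','pics/s1.png')
s=ctrl.get_state(); Rt=Rn.from_quat(s['tcp_rot']).as_matrix(); f=s['eef_pos']+.085*Rt[:,2]; o=s['eef_pos']-.007*Rt[:,2]
print('foot pred side px',proj(b,f),'edge corners',proj(b,f+.013*Rt[:,1]),proj(b,f-.013*Rt[:,1]),'org',proj(b,o))
u,v=proj(b,f).astype(int); cv2.imwrite('pics/s1c.png',cv2.resize(b['color'][v-70:v+30,u-60:u+60],(600,500),interpolation=2)); print('crop origin',u-60,v-70)
E
```

```text
time: 5.4
eef_pos: [0.4686, -0.1941, 0.2252]
tcp_rot: [0.893, 0.449, 0.002, 0.001]
contact_force: [1.2, 0.5, -2.2]
opening: 0.249
finger_force: 78.6
time: 6.23
eef_pos: [0.546, 0.1226, 0.2508]
tcp_rot: [0.893, 0.45, 0.002, 0.002]
contact_force: [1.6, -0.1, -1.6]
opening: 0.243
finger_force: 78.6
t 6.23 tcp [0.546  0.1226 0.2508] rot(deg) in tool [ 0.31 -0.11  0.13] shift in cur tool [125.  -51.9   0.8] shift in target tool [124.9 -52.2   0.8] F [ 1.6  -0.12 -1.63] open 0.243 ff 78.6
foot pred side px [302.57090845 192.88074551] edge corners [300.74434699 189.58934424] [304.44303107 196.2542464 ] org [301.66199225 149.06725551]
crop origin 242 122
```

View pics/s1c.png

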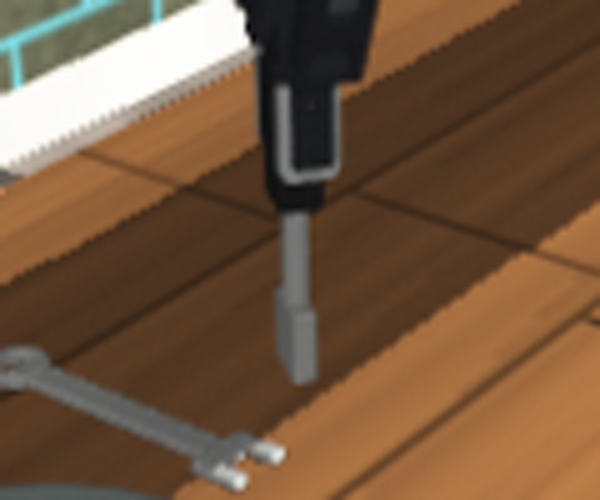

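The stirrer hangs straight in the gripper. The blade's lower edge is at about crop (297,370), a few mm lower than predicted.

```bash
python3 -m creep '[{"x":31,"y":-13,"z":0,"rx":0,"ry":0,"rz":0,"grip":0},{"x":31,"y":-13,"z":0,"rx":0,"ry":0,"rz":0,"grip":0},{"x":31,"y":-13,"z":0,"rx":0,"ry":0,"rz":0,"grip":0},{"x":31,"y":-13,"z":0,"rx":0,"ry":0,"rz":0,"grip":0},{"x":0.5,"y":0,"z":5,"rx":0,"ry":0,"rz":0,"grip":0},{"x":0,"y":0,"z":14,"rx":0,"ry":0,"rz":0,"grip":0},{"x":0,"y":0,"z":15,"rx":0,"ry":0,"rz":0,"grip":0},{"x":0,"y":0,"z":16,"rx":0,"ry":0,"rz":0,"grip":0},{"x":0,"y":0,"z":16,"rx":0,"ry":0,"rz":0,"grip":0},{"x":0,"y":0,"z":8,"rx":0,"ry":0,"rz":0,"grip":0}]'
python3 -m creep '[{"x":0,"y":0,"z":0,"rx":0,"ry":0,"rz":0,"grip":0},{"x":0,"y":0,"z":0,"rx":0,"ry":0,"rz":0,"grip":0},{"x":0,"y":0,"z":1,"rx":0,"ry":0,"rz":0,"grip":0},{"x":0,"y":0,"z":1,"rx":0,"ry":0,"rz":0,"grip":0},{"x":0,"y":0,"z":1,"rx":0,"ry":0,"rz":0,"grip":0},{"x":0,"y":0,"z":1,"rx":0,"ry":0,"rz":0,"grip":0},{"x":0,"y":0,"z":1,"rx":0,"ry":0,"rz":0,"grip":0},{"x":0,"y":0,"z":0,"rx":0,"ry":0,"rz":0,"grip":0},{"x":0,"y":0,"z":0,"rx":0,"ry":0,"rz":0,"grip":0},{"x":0,"y":0,"z":0,"rx":0,"ry":0,"rz":0,"grip":0}]'
python3 - <<'E'
from h import *
plan(S2W(0,0,.15),Rv(45))
a=cam('top','pics/t2.png'); b=cam('side','pics/s2.png')
c=np.zeros((400,800,3),np.uint8)
c[:,:400]=cv2.resize(a['color'][143:243,165:265],(400,400),interpolation=2)
c[:,400:]=cv2.resize(b['color'][200:330,180:310],(400,400),interpolation=2)
cv2.imwrite('pics/c2.png',c)
E
```

```text
time: 7.17
eef_pos: [0.5773, 0.2499, 0.1731]
tcp_rot: [0.893, 0.45, -0.0, 0.002]
contact_force: [0.5, -0.8, -2.8]
opening: 0.247
finger_force: 78.6
time: 8.0
eef_pos: [0.5795, 0.2522, 0.1721]
tcp_rot: [0.893, 0.451, 0.003, 0.002]
contact_force: [0.8, 0.8, -1.4]
opening: 0.246
finger_force: 78.6
t 8.0 tcp [0.5795 0.2522 0.1721] rot(deg) in tool [ 0.35 -0.2   0.16] shift in cur tool [ 0.8 -2.  22.1] shift in target tool [ 0.8 -1.8 22.1] F [ 0.78  0.77 -1.41] open 0.246 ff 78.6
```

View pics/c2.png

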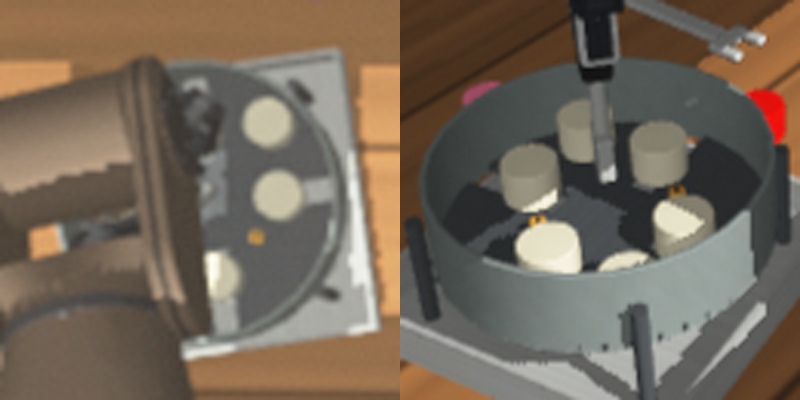

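Side crop: the blade is over the empty middle of the deck at crop (605,170). Bushings are at (540,220) and (678,190), all stones upright. I'll feel downwards now.

```bash
python3 -m creep '[{"x":0,"y":-1,"z":3,"rx":0,"ry":0,"rz":0,"grip":0},{"x":0,"y":-1,"z":3,"rx":0,"ry":0,"rz":0,"grip":0},{"x":0,"y":0,"z":3,"rx":0,"ry":0,"rz":0,"grip":0},{"x":0,"y":0,"z":2,"rx":0,"ry":0,"rz":0,"grip":0},{"x":0,"y":0,"z":1,"rx":0,"ry":0,"rz":0,"grip":0},{"x":0,"y":0,"z":1,"rx":0,"ry":0,"rz":0,"grip":0},{"x":0,"y":0,"z":1,"rx":0,"ry":0,"rz":0,"grip":0},{"x":0,"y":0,"z":0,"rx":0,"ry":0,"rz":0,"grip":0},{"x":0,"y":0,"z":0,"rx":0,"ry":0,"rz":0,"grip":0},{"x":0,"y":0,"z":0,"rx":0,"ry":0,"rz":0,"grip":0}]'
```

```text
time: 8.93
eef_pos: [0.5781, 0.2534, 0.1583]
tcp_rot: [0.893, 0.451, 0.003, 0.002]
contact_force: [0.1, 0.1, -1.5]
opening: 0.244
finger_force: 78.6
```

```bash
python3 -m creep '[{"x":0,"y":0,"z":1,"rx":0,"ry":0,"rz":0,"grip":0},{"x":0,"y":0,"z":1,"rx":0,"ry":0,"rz":0,"grip":0},{"x":0,"y":0,"z":1,"rx":0,"ry":0,"rz":0,"grip":0},{"x":0,"y":0,"z":1,"rx":0,"ry":0,"rz":0,"grip":0},{"x":0,"y":0,"z":1,"rx":0,"ry":0,"rz":0,"grip":0},{"x":0,"y":0,"z":0,"rx":0,"ry":0,"rz":0,"grip":0},{"x":0,"y":0,"z":0,"rx":0,"ry":0,"rz":0,"grip":0},{"x":0,"y":0,"z":0,"rx":0,"ry":0,"rz":0,"grip":0},{"x":0,"y":0,"z":0,"rx":0,"ry":0,"rz":0,"grip":0},{"x":0,"y":0,"z":0,"rx":0,"ry":0,"rz":0,"grip":0}]'
```

```text
time: 9.77
eef_pos: [0.578, 0.2534, 0.1532]
tcp_rot: [0.893, 0.451, 0.003, 0.002]
contact_force: [0.1, 0.1, -0.6]
opening: 0.245
finger_force: 78.6
```

```bash
python3 -m creep '[{"x":0,"y":0,"z":0.7,"rx":0,"ry":0,"rz":0,"grip":0},{"x":0,"y":0,"z":0.7,"rx":0,"ry":0,"rz":0,"grip":0},{"x":0,"y":0,"z":0.6,"rx":0,"ry":0,"rz":0,"grip":0},{"x":0,"y":0,"z":0,"rx":0,"ry":0,"rz":0,"grip":0},{"x":0,"y":0,"z":0,"rx":0,"ry":0,"rz":0,"grip":0},{"x":0,"y":0,"z":0,"rx":0,"ry":0,"rz":0,"grip":0},{"x":0,"y":0,"z":0,"rx":0,"ry":0,"rz":0,"grip":0},{"x":0,"y":0,"z":0,"rx":0,"ry":0,"rz":0,"grip":0},{"x":0,"y":0,"z":0,"rx":0,"ry":0,"rz":0,"grip":0},{"x":0,"y":0,"z":0,"rx":0,"ry":0,"rz":0,"grip":0}]'
```

```text
time: 10.6
eef_pos: [0.578, 0.2534, 0.1511]
tcp_rot: [0.893, 0.451, 0.003, 0.002]
contact_force: [-0.3, 0.7, -1.4]
opening: 0.248
finger_force: 78.6
```

```bash
python3 -m creep '[{"x":0,"y":0,"z":0.5,"rx":0,"ry":0,"rz":0,"grip":0},{"x":0,"y":0,"z":0.5,"rx":0,"ry":0,"rz":0,"grip":0},{"x":0,"y":0,"z":0.5,"rx":0,"ry":0,"rz":0,"grip":0},{"x":0,"y":0,"z":0.5,"rx":0,"ry":0,"rz":0,"grip":0},{"x":0,"y":0,"z":0.5,"rx":0,"ry":0,"rz":0,"grip":0},{"x":0,"y":0,"z":0.5,"rx":0,"ry":0,"rz":0,"grip":0},{"x":0,"y":0,"z":0,"rx":0,"ry":0,"rz":0,"grip":0},{"x":0,"y":0,"z":0,"rx":0,"ry":0,"rz":0,"grip":0},{"x":0,"y":0,"z":0,"rx":0,"ry":0,"rz":0,"grip":0},{"x":0,"y":0,"z":0,"rx":0,"ry":0,"rz":0,"grip":0}]'
```

```text
time: 11.43
eef_pos: [0.578, 0.2534, 0.1481]
tcp_rot: [0.893, 0.451, 0.003, 0.002]
contact_force: [0.3, 0.0, -1.7]
opening: 0.245
finger_force: 78.6
```

```bash
python3 -c "
from h import *
b=cv2.imread('pics/s2.png')
# deck height from side view: stone tops/bottoms vs top view not reliable; print predicted blade-foot px now
d=cam('side','pics/s3.png'); s=ctrl.get_state()
for L in (.085,.089): print(proj(d,s['eef_pos']-[0,0,L]))
"
```

```text
[248.1542685  263.91672785]
[248.33764807 265.58440615]
```

```bash
python3 -m creep '[{"x":0,"y":0,"z":0.5,"rx":0,"ry":0,"rz":0,"grip":0},{"x":0,"y":0,"z":0.5,"rx":0,"ry":0,"rz":0,"grip":0},{"x":0,"y":0,"z":0.5,"rx":0,"ry":0,"rz":0,"grip":0},{"x":0,"y":0,"z":0.5,"rx":0,"ry":0,"rz":0,"grip":0},{"x":0,"y":0,"z":0.5,"rx":0,"ry":0,"rz":0,"grip":0},{"x":0,"y":0,"z":0.5,"rx":0,"ry":0,"rz":0,"grip":0},{"x":0,"y":0,"z":0,"rx":0,"ry":0,"rz":0,"grip":0},{"x":0,"y":0,"z":0,"rx":0,"ry":0,"rz":0,"grip":0},{"x":0,"y":0,"z":0,"rx":0,"ry":0,"rz":0,"grip":0},{"x":0,"y":0,"z":0,"rx":0,"ry":0,"rz":0,"grip":0}]'
```

```text
time: 12.32
eef_pos: [0.5781, 0.2534, 0.1451]
tcp_rot: [0.893, 0.451, 0.003, 0.002]
contact_force: [0.8, 0.4, -1.8]
opening: 0.247
finger_force: 78.6
```

Run:
```python
from h import *
# stone positions from t=0 top image by white+pale circle at two heights are weak; use stereo of tops: side s2 vs top0 crop centres
a=cam('top');b=cam('side','pics/s4.png')
P=lambda x,y:(172+(x+.5)*.225-.5,148+(y+.5)*.225-.5)
# stone tops: top crop centres, side composite (scale 130/400, offset 180,200)
Q=lambda x,y:(180+(x-400+.5)*.325-.5,200+(y+.5)*.325-.5)
T={'+x':(185,122),'+x-y':(267,112),'-y':(278,195),'+y':(113,215),'-x+y':(124,297),'-x':(207,285)}
for k,u in T.items():
    w=onz(a,P(*u),.086); print(k,W2S(w).round(1),proj(b,w).round(1),proj(b,w-[0,0,.008]).round(1))
for q in ((205.6,185.6),(229.1,201.9)): w=onz(a,q,.066); print('bush',W2S(w).round(1))
```

```text
+x [54.7  0.2] [222.8 246. ] [223.3 249.4]
+x-y [ 54.  -54.5] [240.5 231.1] [240.9 234.4]
-y [ -2. -55.] [264.4 238.8] [264.6 242.1]
+y [-0.4 54.5] [228.4 271.8] [228.9 275.3]
-x+y [-55.3  53.6] [254.8 281.3] [255.2 284.9]
-x [-54.8  -1.4] [272.3 262.7] [272.5 266.2]
bush [29.4 30.6]
bush [-28.6 -33.1]
```

Stones and bushings sit symmetrically in my sieve frame. The stone tops in the side view suggest a deck about 50 mm up, so I'm continuing down.

```bash
python3 -m creep '[{"x":0,"y":0,"z":0.5,"rx":0,"ry":0,"rz":0,"grip":0},{"x":0,"y":0,"z":0.5,"rx":0,"ry":0,"rz":0,"grip":0},{"x":0,"y":0,"z":0.5,"rx":0,"ry":0,"rz":0,"grip":0},{"x":0,"y":0,"z":0.5,"rx":0,"ry":0,"rz":0,"grip":0},{"x":0,"y":0,"z":0.5,"rx":0,"ry":0,"rz":0,"grip":0},{"x":0,"y":0,"z":0.5,"rx":0,"ry":0,"rz":0,"grip":0},{"x":0,"y":0,"z":0,"rx":0,"ry":0,"rz":0,"grip":0},{"x":0,"y":0,"z":0,"rx":0,"ry":0,"rz":0,"grip":0},{"x":0,"y":0,"z":0,"rx":0,"ry":0,"rz":0,"grip":0},{"x":0,"y":0,"z":0,"rx":0,"ry":0,"rz":0,"grip":0}]'
```

```text
time: 13.25
eef_pos: [0.5781, 0.2534, 0.1422]
tcp_rot: [0.893, 0.451, 0.003, 0.002]
contact_force: [0.3, -0.1, -1.9]
opening: 0.248
finger_force: 78.6
```

```bash
python3 -m creep '[{"x":0,"y":0,"z":0.4,"rx":0,"ry":0,"rz":0,"grip":0},{"x":0,"y":0,"z":0.4,"rx":0,"ry":0,"rz":0,"grip":0},{"x":0,"y":0,"z":0.4,"rx":0,"ry":0,"rz":0,"grip":0},{"x":0,"y":0,"z":0.4,"rx":0,"ry":0,"rz":0,"grip":0},{"x":0,"y":0,"z":0.4,"rx":0,"ry":0,"rz":0,"grip":0},{"x":0,"y":0,"z":0,"rx":0,"ry":0,"rz":0,"grip":0},{"x":0,"y":0,"z":0,"rx":0,"ry":0,"rz":0,"grip":0},{"x":0,"y":0,"z":0,"rx":0,"ry":0,"rz":0,"grip":0},{"x":0,"y":0,"z":0,"rx":0,"ry":0,"rz":0,"grip":0},{"x":0,"y":0,"z":0,"rx":0,"ry":0,"rz":0,"grip":0}]'
```

```text
time: 14.08
eef_pos: [0.5781, 0.2534, 0.1402]
tcp_rot: [0.893, 0.451, 0.003, 0.002]
contact_force: [-0.6, 0.6, -1.0]
opening: 0.244
finger_force: 78.6
```

```bash
python3 -m creep '[{"x":0,"y":0,"z":0.4,"rx":0,"ry":0,"rz":0,"grip":0},{"x":0,"y":0,"z":0.4,"rx":0,"ry":0,"rz":0,"grip":0},{"x":0,"y":0,"z":0.4,"rx":0,"ry":0,"rz":0,"grip":0},{"x":0,"y":0,"z":0.4,"rx":0,"ry":0,"rz":0,"grip":0},{"x":0,"y":0,"z":0.4,"rx":0,"ry":0,"rz":0,"grip":0},{"x":0,"y":0,"z":0,"rx":0,"ry":0,"rz":0,"grip":0},{"x":0,"y":0,"z":0,"rx":0,"ry":0,"rz":0,"grip":0},{"x":0,"y":0,"z":0,"rx":0,"ry":0,"rz":0,"grip":0},{"x":0,"y":0,"z":0,"rx":0,"ry":0,"rz":0,"grip":0},{"x":0,"y":0,"z":0,"rx":0,"ry":0,"rz":0,"grip":0}]'
```

```text
time: 14.92
eef_pos: [0.5781, 0.2534, 0.1382]
tcp_rot: [0.893, 0.451, 0.003, 0.002]
contact_force: [-0.2, 0.2, -2.0]
opening: 0.246
finger_force: 78.6
```

Run:
```python
from h import *
a=cam('top','pics/t5.png'); b=cam('side','pics/s5.png'); s=ctrl.get_state(); print(s['eef_pos'],s['contact_force'])
c=cv2.resize(b['color'][215:300,195:310],(800,591),interpolation=2)
cv2.imwrite('pics/c5.png',c)
for L in (.083,.086,.089,.092):
    u=proj(b,s['eef_pos']-[0,0,L]); print(L,(u-[195,215])*6.957)
```

```text
[0.5781189  0.25335482 0.13817527] [-0.39028495 -0.27446258 -2.10045075]
0.083 [372.28437907 363.41975411]
0.086 [373.23248493 372.04110872]
0.089 [374.1771115  380.63082542]
0.092 [375.11827791 389.18907805]
```

View pics/c5.png

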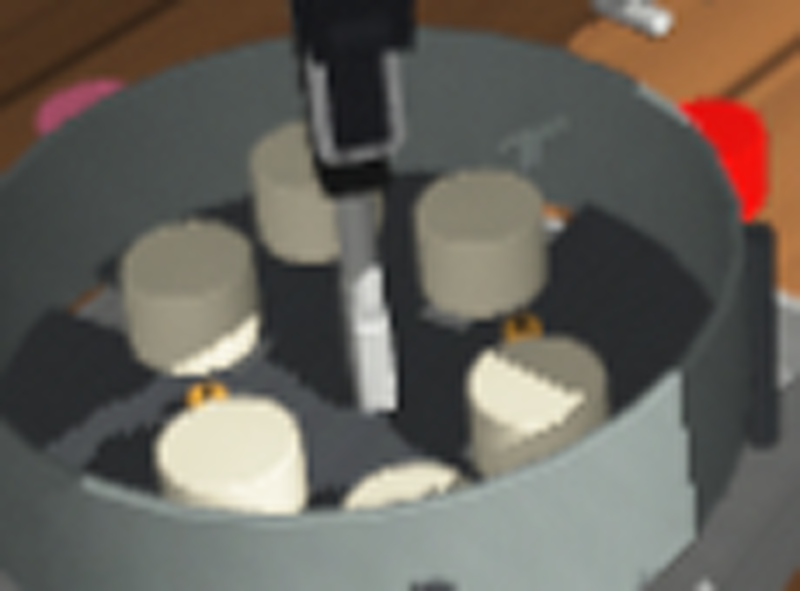

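Side crop: the blade's tip is at crop (378,410), very near the deck, with stones and bushings undisturbed. Continuing to feel.

```bash
python3 -m creep '[{"x":0,"y":0,"z":0.4,"rx":0,"ry":0,"rz":0,"grip":0},{"x":0,"y":0,"z":0.4,"rx":0,"ry":0,"rz":0,"grip":0},{"x":0,"y":0,"z":0.4,"rx":0,"ry":0,"rz":0,"grip":0},{"x":0,"y":0,"z":0.4,"rx":0,"ry":0,"rz":0,"grip":0},{"x":0,"y":0,"z":0,"rx":0,"ry":0,"rz":0,"grip":0},{"x":0,"y":0,"z":0,"rx":0,"ry":0,"rz":0,"grip":0},{"x":0,"y":0,"z":0,"rx":0,"ry":0,"rz":0,"grip":0},{"x":0,"y":0,"z":0,"rx":0,"ry":0,"rz":0,"grip":0},{"x":0,"y":0,"z":0,"rx":0,"ry":0,"rz":0,"grip":0},{"x":0,"y":0,"z":0,"rx":0,"ry":0,"rz":0,"grip":0}]'
```

```text
time: 15.85
eef_pos: [0.5783, 0.2535, 0.1373]
tcp_rot: [0.893, 0.451, 0.003, 0.002]
contact_force: [-2.4, -0.6, 5.2]
opening: 0.245
finger_force: 79.5
```

Deck found at TCP z ≈ 0.1375, contact about 7 N. Now I raise 3.5 mm and push bushing A outward along 45°.

```bash
python3 -m creep '[{"x":0,"y":0,"z":-3.4,"rx":0,"ry":0,"rz":0,"grip":0},{"x":8,"y":0,"z":0,"rx":0,"ry":0,"rz":0,"grip":0},{"x":9,"y":0,"z":0,"rx":0,"ry":0,"rz":0,"grip":0},{"x":9,"y":0,"z":0,"rx":0,"ry":0,"rz":0,"grip":0},{"x":8,"y":0,"z":0,"rx":0,"ry":0,"rz":0,"grip":0},{"x":8,"y":0,"z":0,"rx":0,"ry":0,"rz":0,"grip":0},{"x":8,"y":0,"z":0,"rx":0,"ry":0,"rz":0,"grip":0},{"x":8,"y":0,"z":0,"rx":0,"ry":0,"rz":0,"grip":0},{"x":7,"y":0,"z":0,"rx":0,"ry":0,"rz":0,"grip":0},{"x":5,"y":0,"z":0,"rx":0,"ry":0,"rz":0,"grip":0}]'
cat >> h.py <<'E'
def look(zd=.052):
    b=cam('side'); s=ctrl.get_state(); p=W2S(s['eef_pos']); x=Rn.from_quat(s['tcp_rot']).apply([1,0,0])
    print('t',round(s['time'],2),'tool sieve',p.round(1),'r',np.hypot(*p).round(1),'z',s['eef_pos'][2].round(4),'xang',np.degrees(np.arctan2(x[1],x[0])-SY).round(1),'q6',s['qpos'][5].round(2),'F',s['contact_force'].round(1))
    hs=cv2.cvtColor(b['color'],cv2.COLOR_BGR2HSV); m=(hs[...,0]>8)&(hs[...,0]<25)&(hs[...,1]>150)&(hs[...,2]>90)
    m[:215]=0;m[330:]=0;m[:,:175]=0;m[:,320:]=0
    rim=np.array([proj(b,[*(SC+.1*np.array([np.cos(t),np.sin(t)])),.1]) for t in np.linspace(0,6.28,60)],np.float32)
    for c,st in blobs(m,3):
        if cv2.pointPolygonTest(rim,tuple(c),False)>0: print(' orange',c,st[4],'sieve xy if on deck',W2S(onz(b,c,zd+.007)).round(1),' in tray',W2S(onz(b,c,.01)).round(1))
    return b
E
python3 -c "
from h import *
look()"
```

```text
time: 16.68
eef_pos: [0.6202, 0.3105, 0.1401]
tcp_rot: [0.893, 0.451, 0.003, 0.002]
contact_force: [0.5, 0.0, -1.1]
opening: 0.249
finger_force: 78.6
t 16.73 tool sieve [49.9 50.2] r 70.7 z 0.1402 xang 45.2 q6 0.96 F [ 0.2  0.  -1. ]
 orange [269.6, 261.9] 8 sieve xy if on deck [-29.7 -28.1]  in tray [  5.8 -76.9]
```

```bash
python3 -m creep '[{"x":-6,"y":0,"z":0,"rx":0,"ry":0,"rz":0,"grip":0},{"x":0,"y":0,"z":-14,"rx":0,"ry":0,"rz":0,"grip":0},{"x":0,"y":0,"z":-14,"rx":0,"ry":0,"rz":0,"grip":0},{"x":0,"y":0,"z":-12,"rx":0,"ry":0,"rz":0,"grip":0},{"x":5,"y":-13.5,"z":0,"rx":0,"ry":0,"rz":0,"grip":0},{"x":5,"y":-13.5,"z":0,"rx":0,"ry":0,"rz":0,"grip":0},{"x":0,"y":0,"z":0,"rx":0,"ry":0,"rz":7,"grip":0},{"x":0,"y":0,"z":0,"rx":0,"ry":0,"rz":7,"grip":0},{"x":0,"y":0,"z":0,"rx":0,"ry":0,"rz":7,"grip":0},{"x":0,"y":0,"z":0,"rx":0,"ry":0,"rz":7,"grip":0}]'
python3 -c "
from h import *
look()"
python3 -m creep '[{"x":0,"y":0,"z":0,"rx":0,"ry":0,"rz":7,"grip":0},{"x":0,"y":0,"z":0,"rx":0,"ry":0,"rz":7,"grip":0},{"x":0,"y":0,"z":0,"rx":0,"ry":0,"rz":7,"grip":0},{"x":0,"y":0,"z":0,"rx":0,"ry":0,"rz":7,"grip":0},{"x":0,"y":0,"z":0,"rx":0,"ry":0,"rz":7,"grip":0},{"x":0,"y":0,"z":0,"rx":0,"ry":0,"rz":7,"grip":0},{"x":0,"y":0,"z":0,"rx":0,"ry":0,"rz":0,"grip":0},{"x":0,"y":0,"z":0,"rx":0,"ry":0,"rz":0,"grip":0},{"x":0,"y":0,"z":0,"rx":0,"ry":0,"rz":0,"grip":0},{"x":0,"y":0,"z":0,"rx":0,"ry":0,"rz":0,"grip":0}]'
python3 -c "
from h import *
b=look(); plan(S2W(80*np.cos(np.radians(65)),80*np.sin(np.radians(65)),.140),Rv(-25))
a=cam('top')
c=np.zeros((400,800,3),np.uint8)
c[:,:400]=cv2.resize(a['color'][143:243,165:265],(400,400),interpolation=2)
c[:,400:]=cv2.resize(b['color'][200:330,180:310],(400,400),interpolation=2)
cv2.imwrite('pics/c6.png',c)"
```

```text
time: 17.57
eef_pos: [0.5983, 0.3304, 0.1792]
tcp_rot: [0.976, 0.219, 0.002, 0.001]
contact_force: [1.0, 1.3, -1.2]
opening: 0.252
finger_force: 78.6
t 17.62 tool sieve [30.9 72.6] r 78.9 z 0.1793 xang 16.7 q6 1.49 F [-0.8 -0.6 -1.7]
 orange [269.6, 261.9] 8 sieve xy if on deck [-29.7 -28.1]  in tray [  5.8 -76.9]
time: 18.45
eef_pos: [0.5997, 0.3293, 0.1798]
tcp_rot: [0.99, -0.142, 0.003, -0.0]
contact_force: [-0.1, 0.2, -1.5]
opening: 0.248
finger_force: 78.6
t 18.5 tool sieve [32.1 71.3] r 78.1 z 0.1799 xang -24.7 q6 2.21 F [-0.3  0.5 -1.3]
 orange [269.6, 261.9] 8 sieve xy if on deck [-29.7 -28.1]  in tray [  5.8 -76.9]
 orange [203.2, 277.8] 28 sieve xy if on deck [51.9 64.7]  in tray [94.8 24.3]
t 18.5 tcp [0.5998 0.3292 0.1799] rot(deg) in tool [-0.06 -0.38  0.28] shift in cur tool [ 0.8 -1.8 39.9] shift in target tool [ 1.1 -1.9 39.9] F [-0.28  0.52 -1.26] open 0.246 ff 78.6
```

View pics/c6.png

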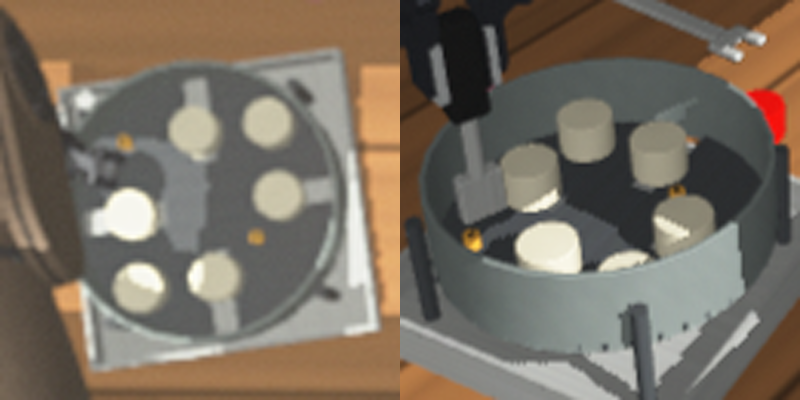

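A is at top crop (125,142), at about 48° and r 80. B is at (256,237). The blade is raised at 66°, on the correct side of A, and all six stones stand upright. Descend and sweep clockwise to the +x slot.

```bash
python3 -m creep '[{"x":0,"y":-0.5,"z":14,"rx":0,"ry":0,"rz":0,"grip":0},{"x":0,"y":-0.5,"z":14,"rx":0,"ry":0,"rz":0,"grip":0},{"x":0,"y":-0.5,"z":11.5,"rx":0,"ry":0,"rz":0,"grip":0},{"x":0,"y":0,"z":0,"rx":0,"ry":0,"rz":0,"grip":0},{"x":7,"y":0.3,"z":0,"rx":0,"ry":0,"rz":5,"grip":0},{"x":7,"y":0.3,"z":0,"rx":0,"ry":0,"rz":5,"grip":0},{"x":7,"y":0.3,"z":0,"rx":0,"ry":0,"rz":5,"grip":0},{"x":7,"y":0.3,"z":0,"rx":0,"ry":0,"rz":5,"grip":0},{"x":7,"y":0.3,"z":0,"rx":0,"ry":0,"rz":5,"grip":0},{"x":7,"y":0.3,"z":0,"rx":0,"ry":0,"rz":5,"grip":0}]'
python3 -c "
from h import *
look()"
```

```text
time: 19.38
eef_pos: [0.6357, 0.3083, 0.1384]
tcp_rot: [0.918, -0.396, 0.002, -0.0]
contact_force: [-0.6, 0.3, -1.2]
opening: 0.249
finger_force: 78.7
t 19.43 tool sieve [65.3 44.1] r 78.8 z 0.1385 xang -55.3 q6 2.7 F [ 0.  -0.7 -1.6]
 orange [269.6, 261.9] 8 sieve xy if on deck [-29.7 -28.1]  in tray [  5.8 -76.9]
```

```bash
python3 -m creep '[{"x":5,"y":1,"z":-0.5,"rx":0,"ry":0,"rz":0,"grip":0},{"x":5,"y":1,"z":-0.5,"rx":0,"ry":0,"rz":0,"grip":0},{"x":5,"y":1,"z":0,"rx":0,"ry":0,"rz":0,"grip":0},{"x":5,"y":1,"z":0,"rx":0,"ry":0,"rz":0,"grip":0},{"x":5,"y":1,"z":0,"rx":0,"ry":0,"rz":0,"grip":0},{"x":4,"y":1,"z":0,"rx":0,"ry":0,"rz":0,"grip":0},{"x":3,"y":1,"z":0,"rx":0,"ry":0,"rz":0,"grip":0},{"x":2,"y":0.5,"z":0,"rx":0,"ry":0,"rz":0,"grip":0},{"x":0,"y":0,"z":0,"rx":0,"ry":0,"rz":0,"grip":0},{"x":0,"y":0,"z":0,"rx":0,"ry":0,"rz":0,"grip":0}]'
python3 -c "
from h import *
b=look(); cv2.imwrite('pics/s7.png',b['color']); a=cam('top','pics/t7.png')
hs=cv2.cvtColor(a['color'],cv2.COLOR_BGR2HSV); m=(hs[...,0]>8)&(hs[...,0]<25)&(hs[...,1]>130)&(hs[...,2]>90)
for c,s in blobs(m,2):
    w=onz(a,c,.06); p=W2S(w)
    if np.hypot(*p)<97: print(c,s[4],p.round(1))
"
```

```text
time: 20.27
eef_pos: [0.6542, 0.2788, 0.1419]
tcp_rot: [0.919, -0.394, 0.003, -0.001]
contact_force: [-0.3, 0.0, -0.7]
opening: 0.245
finger_force: 78.7
t 20.32 tool sieve [78.5 13.7] r 79.6 z 0.1419 xang -54.8 q6 2.64 F [-0.7  0.2 -2.5]
 orange [269.6, 261.9] 8 sieve xy if on deck [-29.7 -28.1]  in tray [  5.8 -76.9]
[228.8, 201.8] 6 [-27.6 -31.2]
```

```bash
python3 -m creep '[{"x":2,"y":0.5,"z":1,"rx":0,"ry":0,"rz":0,"grip":0},{"x":2,"y":1,"z":0.5,"rx":0,"ry":0,"rz":0,"grip":0},{"x":2,"y":1,"z":0,"rx":0,"ry":0,"rz":0,"grip":0},{"x":0,"y":0,"z":0,"rx":0,"ry":0,"rz":0,"grip":0},{"x":0,"y":0,"z":0,"rx":0,"ry":0,"rz":0,"grip":0},{"x":-8,"y":0,"z":0,"rx":0,"ry":0,"rz":0,"grip":0},{"x":-8,"y":0,"z":-10,"rx":0,"ry":0,"rz":0,"grip":0},{"x":0,"y":0,"z":-15,"rx":0,"ry":0,"rz":-7,"grip":0},{"x":0,"y":0,"z":-15,"rx":0,"ry":0,"rz":-7,"grip":0},{"x":0,"y":0,"z":0,"rx":0,"ry":0,"rz":-7,"grip":0}]'
python3 -c "
from h import *
b=look(); a=cam('top','pics/t8.png'); cv2.imwrite('pics/s8.png',b['color'])
hs=cv2.cvtColor(a['color'],cv2.COLOR_BGR2HSV); m=(hs[...,0]>8)&(hs[...,0]<25)&(hs[...,1]>130)&(hs[...,2]>90)
for c,s in blobs(m,2):
    w=onz(a,c,.06); p=W2S(w)
    if np.hypot(*p)<97: print(c,s[4],p.round(1))
plan(S2W(0,0,.18),Rv(-135)); plan(S2W(0,0,.18),Rv(45))
c=np.zeros((400,800,3),np.uint8)
c[:,:400]=cv2.resize(a['color'][143:243,165:265],(400,400),interpolation=2)
c[:,400:]=cv2.resize(b['color'][200:330,180:310],(400,400),interpolation=2)
cv2.imwrite('pics/c8.png',c)"
```

```text
time: 21.2
eef_pos: [0.6465, 0.2862, 0.1858]
tcp_rot: [0.976, -0.217, 0.007, -0.002]
contact_force: [-0.7, 0.6, -0.9]
opening: 0.243
finger_force: 78.8
t 21.25 tool sieve [71.5 21.7] r 74.7 z 0.1844 xang -33.2 q6 2.28 F [-0.2  0.6 -1.7]
 orange [269.6, 261.9] 8 sieve xy if on deck [-29.7 -28.1]  in tray [  5.8 -76.9]
[228.8, 201.8] 6 [-27.6 -31.2]
t 21.3 tcp [0.6454 0.2856 0.1828] rot(deg) in tool [ -0.63  -0.14 101.2 ] shift in cur tool [-46.9  57.2   2.1] shift in target tool [65.2 34.9  2.8] F [ 0.05 -0.35 -1.56] open 0.244 ff 78.8
t 21.3 tcp [0.6454 0.2856 0.1828] rot(deg) in tool [  0.13  -0.6  -78.8 ] shift in cur tool [-46.9  57.2   2.1] shift in target tool [-65.2 -34.9   2.8] F [ 0.05 -0.35 -1.56] open 0.244 ff 78.8
```

View pics/c8.png

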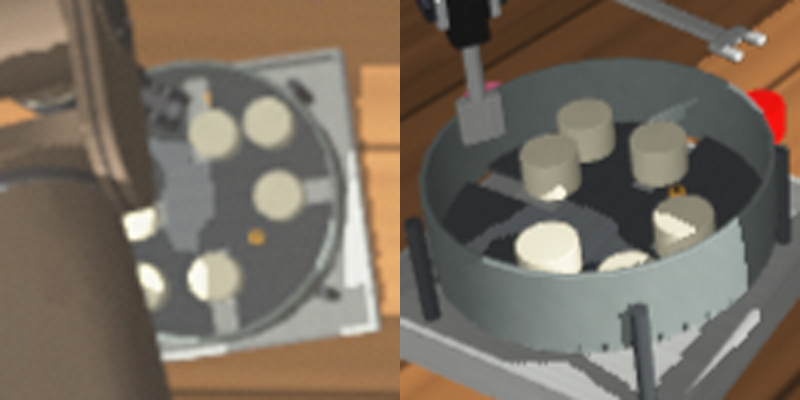

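The orange spot at top crop (208,98) is narrow and at the +x slot's edge, as if half hidden below the deck. The +x stone moved to about (212,133). I'll check the geometry.

Run:
```python
from h import *
a=cam('top'); b=cam('side'); im=a['color']
hs=cv2.cvtColor(im,cv2.COLOR_BGR2HSV)
print(hs[163:173,212:222,:].tolist() and '\n'.join(' '.join('%d/%d/%d'%tuple(p) for p in r) for r in hs[164:172,213:221]))
for z in (.05,.057,.012):
    w=onz(a,(216.5,167.3),z); print(z,W2S(w).round(1),'side px',proj(b,w).round(1), 'crop',((proj(b,w)-[180,200])/.325).round(0))
```

```text
30/11/165 34/11/165 39/11/167 35/11/143 45/9/110 50/8/92 30/6/92 45/6/92
39/11/166 39/11/168 30/11/167 19/28/153 21/37/117 0/5/93 15/6/91 45/5/93
34/11/164 39/11/167 22/26/174 17/70/182 18/82/146 15/11/97 60/8/93 40/8/93
30/13/155 35/9/164 22/33/177 19/89/194 18/100/158 20/16/96 60/3/91 30/3/91
34/12/148 40/9/163 30/14/168 18/68/188 18/83/156 25/16/96 30/6/90 0/3/93
30/10/156 30/6/162 34/11/168 20/39/177 19/49/147 20/15/100 30/8/96 20/8/95
26/11/163 26/12/167 33/15/171 28/21/180 27/28/166 25/31/155 26/33/153 26/27/133
27/14/167 28/23/178 29/29/186 27/35/195 26/37/198 23/41/201 25/37/199 24/39/183
0.05 [82.8 -5.1] side px [215.2 255.2] crop [108. 170.]
0.057 [81.5 -6.4] side px [215.7 252.2] crop [110. 161.]
0.012 [89.5  2.3] side px [212.5 271.3] crop [100. 219.]
```

A side-view check rules out a bushing on the deck there, so A lies in the tray near (89,2). Now bushing B: turn the blade back over the centre, lower it, and push B outward along 229°.

```bash
python3 -m creep '[{"x":0,"y":0,"z":0,"rx":0,"ry":0,"rz":-7,"grip":0},{"x":0,"y":0,"z":0,"rx":0,"ry":0,"rz":-7,"grip":0},{"x":0,"y":0,"z":0,"rx":0,"ry":0,"rz":-7,"grip":0},{"x":0,"y":0,"z":0,"rx":0,"ry":0,"rz":-7,"grip":0},{"x":0,"y":0,"z":0,"rx":0,"ry":0,"rz":-7,"grip":0},{"x":0,"y":0,"z":0,"rx":0,"ry":0,"rz":-7,"grip":0},{"x":0,"y":0,"z":0,"rx":0,"ry":0,"rz":-7,"grip":0},{"x":0,"y":0,"z":0,"rx":0,"ry":0,"rz":-7,"grip":0},{"x":0,"y":0,"z":0,"rx":0,"ry":0,"rz":-7,"grip":0},{"x":0,"y":0,"z":0,"rx":0,"ry":0,"rz":-7,"grip":0}]'
python3 -m creep '[{"x":0,"y":0,"z":0,"rx":0,"ry":0,"rz":-6.5,"grip":0},{"x":0,"y":0,"z":0,"rx":0,"ry":0,"rz":-6.5,"grip":0},{"x":-12.6,"y":-7.8,"z":0,"rx":0,"ry":0,"rz":0,"grip":0},{"x":-12.6,"y":-7.8,"z":0,"rx":0,"ry":0,"rz":0,"grip":0},{"x":-12.6,"y":-7.8,"z":0,"rx":0,"ry":0,"rz":0,"grip":0},{"x":-12.6,"y":-7.8,"z":0,"rx":0,"ry":0,"rz":0,"grip":0},{"x":-12.6,"y":-7.8,"z":0,"rx":0,"ry":0,"rz":0,"grip":0},{"x":0,"y":0,"z":10,"rx":0,"ry":0,"rz":0,"grip":0},{"x":0,"y":0,"z":10,"rx":0,"ry":0,"rz":0,"grip":0},{"x":0,"y":0,"z":10,"rx":0,"ry":0,"rz":0,"grip":0}]'
python3 -c "
from h import *
look(); plan(S2W(0,0,.1405),Rv(49)); plan(S2W(-70*.655,-70*.756,.1405),Rv(49))"
```

```text
time: 22.23
eef_pos: [0.6445, 0.2845, 0.1792]
tcp_rot: [0.925, 0.381, 0.002, 0.002]
contact_force: [-0.6, -0.5, -1.6]
opening: 0.246
finger_force: 78.8
time: 23.07
eef_pos: [0.5786, 0.2523, 0.1485]
tcp_rot: [0.877, 0.481, 0.003, 0.002]
contact_force: [0.0, 1.0, -1.9]
opening: 0.247
finger_force: 78.8
t 23.12 tool sieve [-1.5 -1.9] r 2.4 z 0.1455 xang 49.1 q6 0.82 F [ 0.3 -0.1 -2.9]
 orange [269.6, 261.9] 8 sieve xy if on deck [-29.7 -28.1]  in tray [  5.8 -76.9]
t 23.12 tcp [0.5773 0.2519 0.1455] rot(deg) in tool [0.15 0.04 0.11] shift in cur tool [ 2.4 -0.2  5. ] shift in target tool [ 2.4 -0.2  5. ] F [ 0.33 -0.07 -2.92] open 0.249 ff 78.7
t 23.12 tcp [0.5773 0.2519 0.1455] rot(deg) in tool [0.15 0.04 0.11] shift in cur tool [-67.6  -0.2   5.1] shift in target tool [-67.6  -0.1   5. ] F [ 0.33 -0.07 -2.92] open 0.249 ff 78.7
```

```bash
python3 -m creep '[{"x":0,"y":0,"z":2,"rx":0,"ry":0,"rz":0,"grip":0},{"x":0,"y":0,"z":2,"rx":0,"ry":0,"rz":0,"grip":0},{"x":0,"y":0,"z":2,"rx":0,"ry":0,"rz":0,"grip":0},{"x":0,"y":0,"z":2,"rx":0,"ry":0,"rz":0,"grip":0},{"x":-4,"y":0,"z":1,"rx":0,"ry":0,"rz":0,"grip":0},{"x":-8,"y":0,"z":0.5,"rx":0,"ry":0,"rz":0,"grip":0},{"x":-9,"y":0,"z":0,"rx":0,"ry":0,"rz":0,"grip":0},{"x":-9,"y":0,"z":0,"rx":0,"ry":0,"rz":0,"grip":0},{"x":-9,"y":0,"z":0,"rx":0,"ry":0,"rz":0,"grip":0},{"x":-8,"y":0,"z":0,"rx":0,"ry":0,"rz":0,"grip":0}]'
python3 -m creep '[{"x":-8,"y":0,"z":0,"rx":0,"ry":0,"rz":0,"grip":0},{"x":-7,"y":0,"z":0,"rx":0,"ry":0,"rz":0,"grip":0},{"x":-5,"y":0,"z":0,"rx":0,"ry":0,"rz":0,"grip":0},{"x":0,"y":0,"z":0,"rx":0,"ry":0,"rz":0,"grip":0},{"x":6,"y":0,"z":0,"rx":0,"ry":0,"rz":0,"grip":0},{"x":0,"y":0,"z":-14,"rx":0,"ry":0,"rz":0,"grip":0},{"x":0,"y":0,"z":-14,"rx":0,"ry":0,"rz":0,"grip":0},{"x":0,"y":0,"z":-12,"rx":0,"ry":0,"rz":0,"grip":0},{"x":0,"y":0,"z":0,"rx":0,"ry":0,"rz":-7,"grip":0},{"x":0,"y":0,"z":0,"rx":0,"ry":0,"rz":-7,"grip":0}]'
cat >> h.py <<'E'
def lookt():
    a=cam('top'); hs=cv2.cvtColor(a['color'],cv2.COLOR_BGR2HSV); m=(hs[...,0]>8)&(hs[...,0]<25)&(hs[...,1]>110)&(hs[...,2]>80)
    for c,s in blobs(m,2):
        p=W2S(onz(a,c,.06))
        if np.hypot(*p)<99: print(' top orange',c,s[4],'deck',p.round(1),'tray',W2S(onz(a,c,.01)).round(1))
    return a
E
python3 -c "
from h import *
look(); lookt(); t=np.radians(203); plan(S2W(79*np.cos(t),79*np.sin(t),.18),Rv(113))"
```

```text
time: 23.95
eef_pos: [0.5529, 0.2114, 0.1405]
tcp_rot: [0.877, 0.481, 0.003, 0.002]
contact_force: [0.6, -0.7, -0.9]
opening: 0.251
finger_force: 78.7
time: 24.78
eef_pos: [0.547, 0.2015, 0.1821]
tcp_rot: [0.809, 0.587, 0.004, 0.003]
contact_force: [-0.5, 0.4, -1.5]
opening: 0.245
finger_force: 78.8
t 24.83 tool sieve [-39.3 -47.4] r 61.6 z 0.1814 xang 63.7 q6 0.49 F [ 1.  -0.4 -1.1]
 orange [288.9, 258.9] 30 sieve xy if on deck [-57.4 -52.5]  in tray [ -24.4 -103.5]
 top orange [239.3, 208.7] 10 deck [-52.4 -59.8] tray [-48.7 -52.1]
t 24.88 tcp [0.5463 0.2013 0.1809] rot(deg) in tool [  0.47   0.08 -49.82] shift in cur tool [ -0.1 -37.1   0.6] shift in target tool [ 28.2 -24.    0.9] F [ 0.06 -0.5  -1.66] open 0.247 ff 78.8
```

```bash
python3 -m creep '[{"x":0,"y":-12.4,"z":0,"rx":0,"ry":0,"rz":0,"grip":0},{"x":0,"y":-12.4,"z":0,"rx":0,"ry":0,"rz":0,"grip":0},{"x":0,"y":-12.4,"z":0,"rx":0,"ry":0,"rz":0,"grip":0},{"x":0,"y":0,"z":0,"rx":0,"ry":0,"rz":-7,"grip":0},{"x":0,"y":0,"z":0,"rx":0,"ry":0,"rz":-7,"grip":0},{"x":0,"y":0,"z":0,"rx":0,"ry":0,"rz":-7,"grip":0},{"x":0,"y":0,"z":0,"rx":0,"ry":0,"rz":-7,"grip":0},{"x":0,"y":0,"z":0,"rx":0,"ry":0,"rz":-7,"grip":0},{"x":0,"y":0,"z":0,"rx":0,"ry":0,"rz":-7,"grip":0},{"x":0,"y":0,"z":0,"rx":0,"ry":0,"rz":-7,"grip":0}]'
python3 -c "
from h import *
look(); lookt(); t=np.radians(203); plan(S2W(79*np.cos(t),79*np.sin(t),.18),Rv(113))"
```

```text
time: 25.72
eef_pos: [0.509, 0.213, 0.1798]
tcp_rot: [0.493, 0.87, 0.001, 0.003]
contact_force: [-0.4, 0.3, -0.7]
opening: 0.246
finger_force: 78.8
t 25.77 tool sieve [-74.7 -30.4] r 80.6 z 0.1798 xang 112.7 q6 -0.33 F [-0.5 -0.2 -1.6]
 orange [289.0, 259.3] 26 sieve xy if on deck [-58.2 -51.6]  in tray [ -25.2 -102.5]
 top orange [239.3, 208.7] 10 deck [-52.4 -59.8] tray [-48.7 -52.1]
t 25.82 tcp [0.5092 0.213  0.1798] rot(deg) in tool [ 0.29  0.23 -0.87] shift in cur tool [-1.1  1.5 -0.2] shift in target tool [-1.1  1.5 -0.2] F [-1.08  1.45 -2.37] open 0.248 ff 78.8
```

```bash
python3 -m creep '[{"x":0,"y":0.5,"z":12,"rx":0,"ry":0,"rz":0,"grip":0},{"x":0,"y":0.5,"z":12,"rx":0,"ry":0,"rz":0,"grip":0},{"x":0,"y":0,"z":9,"rx":0,"ry":0,"rz":0,"grip":0},{"x":0,"y":0,"z":4,"rx":0,"ry":0,"rz":0,"grip":0},{"x":0,"y":0,"z":2,"rx":0,"ry":0,"rz":0,"grip":0},{"x":-7,"y":0.3,"z":0.5,"rx":0,"ry":0,"rz":-5,"grip":0},{"x":-7,"y":0.3,"z":0,"rx":0,"ry":0,"rz":-5,"grip":0},{"x":-7,"y":0.3,"z":0,"rx":0,"ry":0,"rz":-5,"grip":0},{"x":-7,"y":0.3,"z":0,"rx":0,"ry":0,"rz":-5,"grip":0},{"x":-7,"y":0.3,"z":0,"rx":0,"ry":0,"rz":-5,"grip":0}]'
python3 -m creep '[{"x":-7,"y":0.3,"z":0,"rx":0,"ry":0,"rz":-5,"grip":0},{"x":-7,"y":0.3,"z":0,"rx":0,"ry":0,"rz":-5,"grip":0},{"x":-5.5,"y":0.2,"z":0,"rx":0,"ry":0,"rz":-4,"grip":0},{"x":-5.5,"y":0.2,"z":0,"rx":0,"ry":0,"rz":-4,"grip":0},{"x":-5.5,"y":0.2,"z":0,"rx":0,"ry":0,"rz":-4,"grip":0},{"x":-4,"y":0.1,"z":0,"rx":0,"ry":0,"rz":-3,"grip":0},{"x":-3,"y":0.1,"z":0,"rx":0,"ry":0,"rz":-2,"grip":0},{"x":-2,"y":0,"z":0,"rx":0,"ry":0,"rz":0,"grip":0},{"x":0,"y":0,"z":0,"rx":0,"ry":0,"rz":0,"grip":0},{"x":0,"y":0,"z":0,"rx":0,"ry":0,"rz":0,"grip":0}]'
python3 -c "
from h import *
look(); lookt()"
```

```text
time: 26.65
eef_pos: [0.5357, 0.1873, 0.1406]
tcp_rot: [0.294, 0.956, 0.001, 0.003]
contact_force: [-0.2, 0.9, -0.5]
opening: 0.249
finger_force: 78.8
time: 27.48
eef_pos: [0.5721, 0.174, 0.1408]
tcp_rot: [0.065, 0.998, -0.0, 0.003]
contact_force: [1.0, 0.2, -2.0]
opening: 0.247
finger_force: 78.8
t 27.53 tool sieve [-18.1 -78.1] r 80.2 z 0.1408 xang 164.1 q6 -1.31 F [-0.3  0.3 -2. ]
```

```bash
python3 -m creep '[{"x":-2,"y":0,"z":0,"rx":0,"ry":0,"rz":-2,"grip":0},{"x":-2,"y":0,"z":0,"rx":0,"ry":0,"rz":-2,"grip":0},{"x":-2,"y":0,"z":0,"rx":0,"ry":0,"rz":-2,"grip":0},{"x":-2,"y":0,"z":0,"rx":0,"ry":0,"rz":0,"grip":0},{"x":-2,"y":0,"z":0,"rx":0,"ry":0,"rz":0,"grip":0},{"x":0,"y":0,"z":0,"rx":0,"ry":0,"rz":0,"grip":0},{"x":0,"y":0,"z":0,"rx":0,"ry":0,"rz":0,"grip":0},{"x":0,"y":0,"z":0,"rx":0,"ry":0,"rz":0,"grip":0},{"x":8,"y":0,"z":0,"rx":0,"ry":0,"rz":0,"grip":0},{"x":8,"y":0,"z":-10,"rx":0,"ry":0,"rz":0,"grip":0}]'
python3 -m creep '[{"x":8,"y":0,"z":-15,"rx":0,"ry":0,"rz":0,"grip":0},{"x":0,"y":0,"z":-25,"rx":0,"ry":0,"rz":0,"grip":0},{"x":0,"y":0,"z":-25,"rx":0,"ry":0,"rz":0,"grip":0},{"x":0,"y":0,"z":-25,"rx":0,"ry":0,"rz":0,"grip":0},{"x":0,"y":0,"z":0,"rx":0,"ry":0,"rz":7,"grip":0},{"x":0,"y":0,"z":0,"rx":0,"ry":0,"rz":7,"grip":0},{"x":0,"y":0,"z":0,"rx":0,"ry":0,"rz":7,"grip":0},{"x":0,"y":0,"z":0,"rx":0,"ry":0,"rz":7,"grip":0},{"x":0,"y":0,"z":0,"rx":0,"ry":0,"rz":7,"grip":0},{"x":0,"y":0,"z":0,"rx":0,"ry":0,"rz":7,"grip":0}]'
python3 -c "
from h import *
b=look(); a=lookt()
c=np.zeros((400,800,3),np.uint8)
c[:,:400]=cv2.resize(a['color'][143:243,165:265],(400,400),interpolation=2)
c[:,400:]=cv2.resize(b['color'][200:330,180:310],(400,400),interpolation=2)
cv2.imwrite('pics/c9.png',c)"
```

```text
time: 28.42
eef_pos: [0.564, 0.1736, 0.1486]
tcp_rot: [0.013, 1.0, -0.001, 0.001]
contact_force: [-1.0, -0.8, -2.2]
opening: 0.251
finger_force: 78.8
time: 29.25
eef_pos: [0.5565, 0.1742, 0.2407]
tcp_rot: [0.373, 0.928, 0.001, 0.003]
contact_force: [-0.3, -0.4, -1.9]
opening: 0.245
finger_force: 79.1
t 29.3 tool sieve [-33.4 -75.8] r 82.8 z 0.2406 xang 127.6 q6 -0.67 F [-0.5 -1.  -2.2]
```

View pics/c9.png

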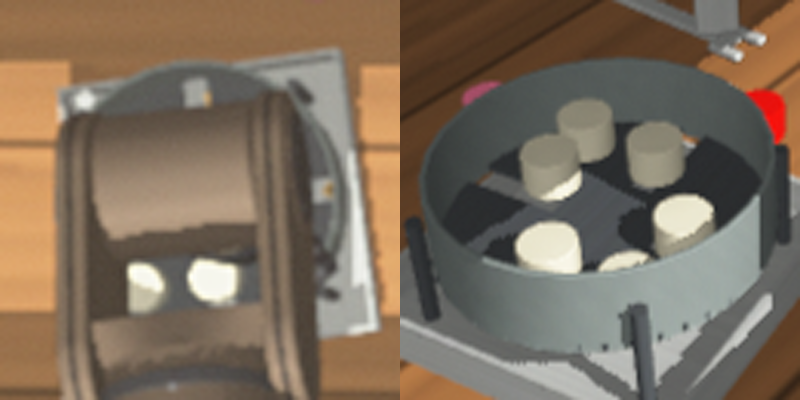

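The side view shows six upright stones and no bushing on the deck. The top crop shows orange spots inside the +x slot at (207,98) and the -y slot at (327,187). I'll check B's geometry and plan the return.

Run:
```python
from h import *
a=cam('top'); b=cam('side')
hs=cv2.cvtColor(a['color'],cv2.COLOR_BGR2HSV)
m=(hs[...,0]>12)&(hs[...,0]<24)&(hs[...,1]>45)&(hs[...,2]>120); q=np.zeros_like(m); q[150:235,178:255]=1
for c,s in blobs(m&q,2):
    if np.hypot(*W2S(onz(a,c,.06)))<100: print(c,s,'deck',W2S(onz(a,c,.056)).round(1),'side crop if on deck',((proj(b,onz(a,c,.056))-[180,200])/.325).round(),'tray',W2S(onz(a,c,.01)).round(1))
h=np.load('home.npz'); Rh=Rn.from_quat(h['q']).as_matrix(); u=-Rh[:,2]
print('home',h['p'],ctrl.get_state()['qpos'].round(2))
plan(h['p']+.115*u+.010*Rh[:,0],Rh)
```

```text
[205.9, 165.6] [178, 150, 77, 85, 1023] deck [91.2 24.9] side crop if on deck [ 65. 185.] tray [99.6 34.9]
[216.5, 167.5] [216, 166, 2, 4, 8] deck [81.1 -6.2] side crop if on deck [110. 162.] tray [89.2  2.8]
[215.3, 197.3] [188, 175, 52, 60, 1274] deck [-8.3  8.1] side crop if on deck [213. 218.] tray [-3.3 17.5]
[246.8, 189.9] [246, 188, 3, 5, 9] deck [  1.1 -88.5] side crop if on deck [287. 128.] tray [  6.4 -82.4]
home [ 0.5097399  -0.25214023  0.09702004] [ 0.13  0.08  1.8  -0.    1.26 -0.69]
t 29.45 tcp [0.5569 0.1741 0.2407] rot(deg) in tool [-33.66  15.44 126.99] shift in cur tool [-225.6 -379.9   38.9] shift in target tool [-142.9  418.4  -36.2] F [-0.64 -0.38 -2.41] open 0.246 ff 79.1
```

Run:
```python
from h import *
b=cam('side')['color']; o=cv2.imread('pics/s2.png')
x,y=int(180+287*.325),int(200+128*.325); print(x,y)
for im in (o,b):
    hs=cv2.cvtColor(im,cv2.COLOR_BGR2HSV)
    print('\n'.join(' '.join('%3d/%3d/%3d'%tuple(p) for p in r[::1]) for r in hs[y-5:y+8,x-4:x+9:2])); print()
```

```text
273 241
 80/ 18/ 84  75/ 18/ 84  78/ 15/ 83  80/ 18/ 84  80/ 19/ 82  75/ 18/ 83  80/ 19/ 82
 80/ 18/ 84  75/ 18/ 84  75/ 18/ 84  78/ 15/ 83  80/ 19/ 82  80/ 19/ 82  75/ 18/ 83
 80/ 18/ 84  80/ 18/ 84  75/ 18/ 84  75/ 18/ 84  80/ 18/ 83  70/ 19/ 82  75/ 19/ 82
 66/ 14/ 88  80/ 18/ 86  75/ 18/ 84  75/ 18/ 84  77/ 22/ 83  80/ 19/ 82  75/ 19/ 81
 30/ 28/110  72/ 15/ 87  80/ 18/ 84  80/ 18/ 84  80/ 19/ 82  78/ 16/ 82  84/ 16/ 80
 23/ 45/131  27/ 24/106  85/ 18/ 84  81/ 22/ 83  75/ 18/ 83  78/ 16/ 82  80/ 19/ 81
 24/ 41/131  24/ 38/129  77/ 21/ 86  80/ 18/ 84  75/ 19/ 82  80/ 19/ 82  85/ 19/ 80
 24/ 41/131  24/ 41/131  30/ 20/ 88  75/ 18/ 83  80/ 19/ 81  85/ 20/ 76  84/ 16/ 80
 24/ 41/131  26/ 43/130  14/ 98/125  16/ 64/100  60/  7/ 78  90/ 13/ 57  84/ 17/ 73
 25/ 43/131  23/ 43/131  14/121/154  14/142/126  14/ 39/ 72 105/ 23/ 45 105/ 19/ 54
 23/ 45/131  23/ 43/131  16/ 51/145  12/ 66/136  12/ 59/ 56 113/ 23/ 44 105/ 23/ 45
 25/ 43/132  25/ 43/129  35/ 12/133  30/  6/138 105/ 23/ 44 105/ 23/ 45 108/ 28/ 46
 26/ 43/136  24/ 43/125  26/ 17/103 105/  7/ 72 105/ 23/ 45 100/ 17/ 44 102/ 28/ 45

[... 392 characters left out ...]
/ 86  80/ 18/ 85  80/ 18/ 85
 25/ 35/125  83/ 13/ 79  80/ 17/ 88  80/ 18/ 87  75/ 18/ 86  75/ 18/ 86  80/ 18/ 85
 23/ 41/137  26/ 21/ 87  77/ 20/ 89  80/ 18/ 87  80/ 18/ 85  80/ 18/ 86  84/ 15/ 83
 23/ 43/136  20/ 50/128  40/ 17/ 91  75/ 18/ 87  86/ 21/ 85  80/ 19/ 79  80/ 18/ 85
 25/ 41/136  17/ 66/143  14/107/136  16/ 66/105  60/  6/ 81  83/ 17/ 61  84/ 17/ 76
 25/ 43/137  20/ 54/141  13/112/178  14/141/132  14/ 44/ 76 105/ 22/ 46  98/ 18/ 56
 23/ 43/136  26/ 33/132  16/ 35/175  13/ 68/142  12/ 57/ 58 105/ 22/ 46 102/ 27/ 47
 23/ 42/139  25/ 37/117  38/  7/155  23/  7/145 105/ 22/ 47 108/ 27/ 47 102/ 27/ 47
 21/ 42/141  25/ 37/118  50/  7/111  90/  3/ 75 105/ 22/ 46 113/ 21/ 48 108/ 27/ 47
```

Pixels there are unchanged from before, so B is not on the deck and lies in the tray near (6,-82). Both bushings are through, so I'm returning the stirrer.

```bash
python3 -m creep '[{"x":0,"y":0,"z":0,"rx":0,"ry":0,"rz":7,"grip":0},{"x":0,"y":0,"z":0,"rx":0,"ry":0,"rz":7,"grip":0},{"x":0,"y":0,"z":0,"rx":0,"ry":0,"rz":7,"grip":0},{"x":0,"y":0,"z":0,"rx":0,"ry":0,"rz":7,"grip":0},{"x":0,"y":0,"z":0,"rx":0,"ry":0,"rz":7,"grip":0},{"x":0,"y":0,"z":0,"rx":0,"ry":0,"rz":7,"grip":0},{"x":0,"y":0,"z":0,"rx":0,"ry":0,"rz":7,"grip":0},{"x":0,"y":0,"z":0,"rx":0,"ry":0,"rz":7,"grip":0},{"x":0,"y":0,"z":0,"rx":0,"ry":0,"rz":7,"grip":0},{"x":0,"y":0,"z":0,"rx":0,"ry":0,"rz":7,"grip":0}]'
python3 -m creep '[{"x":0,"y":0,"z":0,"rx":0,"ry":0,"rz":7,"grip":0},{"x":0,"y":0,"z":0,"rx":0,"ry":0,"rz":7,"grip":0},{"x":0,"y":0,"z":0,"rx":0,"ry":0,"rz":7,"grip":0},{"x":0,"y":0,"z":0,"rx":0,"ry":0,"rz":7,"grip":0},{"x":0,"y":0,"z":0,"rx":0,"ry":0,"rz":7,"grip":0},{"x":0,"y":0,"z":0,"rx":0,"ry":0,"rz":7,"grip":0},{"x":0,"y":0,"z":0,"rx":0,"ry":0,"rz":7,"grip":0},{"x":0,"y":0,"z":0,"rx":0,"ry":0,"rz":7,"grip":0},{"x":0,"y":0,"z":0,"rx":0,"ry":0,"rz":4,"grip":0},{"x":0,"y":0,"z":0,"rx":0,"ry":0,"rz":0,"grip":0}]'
python3 - <<'E'
from h import *
h=np.load('home.npz'); Rh=Rn.from_quat(h['q']).as_matrix(); u=-Rh[:,2]
print(ctrl.get_state()['qpos'].round(2))
plan(h['p']+.115*u+.010*Rh[:,0],Rh)
E
```

```text
time: 30.33
eef_pos: [0.5572, 0.1741, 0.2408]
tcp_rot: [0.837, 0.547, 0.003, 0.002]
contact_force: [-0.1, 0.1, -1.2]
opening: 0.249
finger_force: 79.1
time: 31.17
eef_pos: [0.5572, 0.1741, 0.2408]
tcp_rot: [0.998, 0.058, 0.003, 0.001]
contact_force: [-0.6, -0.1, -2.1]
opening: 0.248
finger_force: 79.1
[ 0.13  0.08  1.8  -0.    1.26  1.59]
t 31.17 tcp [0.5572 0.1741 0.2408] rot(deg) in tool [-0.14 29.66  0.37] shift in cur tool [-145.3  417.3   38.9] shift in target tool [-143.2  418.3  -36.4] F [-0.57 -0.13 -2.08] open 0.248 ff 79.1
```

```bash
python3 -m creep '[{"x":-11,"y":32,"z":0,"rx":0,"ry":0,"rz":0,"grip":0},{"x":-11,"y":32,"z":0,"rx":0,"ry":0,"rz":0,"grip":0},{"x":-11,"y":32,"z":0,"rx":0,"ry":0,"rz":0,"grip":0},{"x":-11,"y":32,"z":0,"rx":0,"ry":0,"rz":0,"grip":0},{"x":-11,"y":32,"z":0,"rx":0,"ry":0,"rz":0,"grip":0},{"x":-11,"y":32,"z":0,"rx":0,"ry":0,"rz":0,"grip":0},{"x":-11,"y":32,"z":0,"rx":0,"ry":0,"rz":0,"grip":0},{"x":-11,"y":32,"z":0,"rx":0,"ry":0,"rz":0,"grip":0},{"x":-11,"y":32,"z":0,"rx":0,"ry":0,"rz":0,"grip":0},{"x":-11,"y":32,"z":0,"rx":0,"ry":0,"rz":0,"grip":0}]'
python3 -m creep '[{"x":-11,"y":32,"z":0,"rx":0,"ry":0,"rz":0,"grip":0},{"x":-11,"y":32,"z":0,"rx":0,"ry":0,"rz":0,"grip":0},{"x":-11,"y":32,"z":0,"rx":0,"ry":0,"rz":0,"grip":0},{"x":0,"y":0,"z":0,"rx":0,"ry":5.93,"rz":0,"grip":0},{"x":0,"y":0,"z":0,"rx":0,"ry":5.93,"rz":0,"grip":0},{"x":0,"y":0,"z":0,"rx":0,"ry":5.93,"rz":0,"grip":0},{"x":0,"y":0,"z":0,"rx":0,"ry":5.93,"rz":0,"grip":0},{"x":0,"y":0,"z":0,"rx":0,"ry":5.93,"rz":0,"grip":0},{"x":0,"y":0,"z":0,"rx":0,"ry":0,"rz":0,"grip":0},{"x":0,"y":0,"z":0,"rx":0,"ry":0,"rz":0,"grip":0}]'
python3 - <<'E'
from h import *
h=np.load('home.npz'); Rh=Rn.from_quat(h['q']).as_matrix(); u=-Rh[:,2]
plan(h['p']+.06*u+.006*Rh[:,0],Rh); plan(h['p'],Rh)
E
```

```text
time: 32.0
eef_pos: [0.484, -0.1578, 0.2408]
tcp_rot: [0.998, 0.059, 0.004, 0.001]
contact_force: [0.8, 0.1, -1.4]
opening: 0.247
finger_force: 79.4
time: 32.83
eef_pos: [0.4617, -0.2556, 0.2398]
tcp_rot: [0.965, 0.056, 0.257, -0.014]
contact_force: [0.2, -0.0, -1.7]
opening: 0.249
finger_force: 79.6
t 32.83 tcp [ 0.4617 -0.2556  0.2398] rot(deg) in tool [-0.21  0.17  0.3 ] shift in cur tool [-23.6   1.6  87.8] shift in target tool [-23.8   1.4  87.8] F [ 0.2  -0.02 -1.74] open 0.249 ff 79.6
t 32.83 tcp [ 0.4617 -0.2556  0.2398] rot(deg) in tool [-0.21  0.17  0.3 ] shift in cur tool [-29.4   1.8 147.8] shift in target tool [-29.8   1.4 147.8] F [ 0.2  -0.02 -1.74] open 0.249 ff 79.6
```

```bash
python3 -m creep '[{"x":-4,"y":0.2,"z":12,"rx":0,"ry":0,"rz":0,"grip":0},{"x":-4,"y":0.2,"z":12,"rx":0,"ry":0,"rz":0,"grip":0},{"x":-4,"y":0.2,"z":13,"rx":0,"ry":0,"rz":0,"grip":0},{"x":-4,"y":0.2,"z":13,"rx":0,"ry":0,"rz":0,"grip":0},{"x":-4,"y":0.2,"z":13,"rx":0,"ry":0,"rz":0,"grip":0},{"x":-3.5,"y":0.2,"z":13,"rx":0,"ry":0,"rz":0,"grip":0},{"x":0,"y":0.2,"z":12,"rx":0,"ry":0,"rz":0.3,"grip":0},{"x":0,"y":0,"z":0,"rx":0,"ry":0,"rz":0,"grip":0},{"x":0,"y":0,"z":0,"rx":0,"ry":0,"rz":0,"grip":0},{"x":0,"y":0,"z":0,"rx":0,"ry":0,"rz":0,"grip":0}]'
python3 - <<'E'
from h import *
h=np.load('home.npz'); Rh=Rn.from_quat(h['q']).as_matrix()
plan(h['p'],Rh)
b=cam('side','pics/s20.png'); s=ctrl.get_state(); R0=Rn.from_quat(s['tcp_rot']).as_matrix()
# shaft centre predicted vs seen, 40..58 mm past TCP (steel shaft region)
g=cv2.cvtColor(b['color'],cv2.COLOR_BGR2HSV)
for L in (.025,.045,.065,.08):
    p=proj(b,s['eef_pos']+L*R0[:,2]); v,u=int(round(p[1])),int(round(p[0])); print(L,p.round(1),[tuple(x) for x in g[v,u-12:u+13:3].tolist()])
E
```

```text
time: 33.67
eef_pos: [0.4874, -0.2547, 0.1537]
tcp_rot: [0.964, 0.054, 0.259, -0.014]
contact_force: [0.4, -0.5, -2.1]
opening: 0.241
finger_force: 79.6
t 33.67 tcp [ 0.4874 -0.2547  0.1537] rot(deg) in tool [-0.18 -0.01  0.12] shift in cur tool [-8.9 -0.1 60.4] shift in target tool [-8.9 -0.2 60.4] F [ 0.4  -0.48 -2.07] open 0.241 ff 79.6
0.025 [412.  147.3] [(14, 158, 145), (13, 159, 144), (13, 158, 124), (14, 148, 121), (30, 5, 95), (60, 13, 20), (13, 156, 142), (14, 159, 160), (14, 157, 162)]
0.045 [407.5 152.8] [(13, 158, 144), (14, 158, 123), (13, 157, 128), (13, 148, 145), (40, 7, 110), (14, 66, 142), (13, 157, 161), (14, 157, 162), (13, 158, 169)]
0.065 [403.1 158.1] [(13, 158, 129), (13, 158, 116), (13, 159, 154), (13, 130, 129), (30, 5, 198), (13, 63, 155), (13, 159, 160), (14, 159, 168), (14, 161, 171)]
0.08 [399.8 162. ] [(14, 158, 103), (14, 159, 156), (13, 157, 149), (13, 121, 133), (45, 4, 115), (13, 126, 152), (14, 158, 163), (14, 158, 170), (14, 158, 171)]
```

The shaft lies exactly on the predicted axis, so I'm sliding it in.

```bash
python3 -m creep '[{"x":-1,"y":0,"z":8,"rx":0,"ry":0,"rz":0,"grip":0},{"x":-1,"y":0,"z":9,"rx":0,"ry":0,"rz":0,"grip":0},{"x":-1,"y":0,"z":9,"rx":0,"ry":0,"rz":0,"grip":0},{"x":-1,"y":0,"z":9,"rx":0,"ry":0,"rz":0,"grip":0},{"x":-1,"y":0,"z":8,"rx":0,"ry":0,"rz":0,"grip":0},{"x":-1,"y":0,"z":6,"rx":0,"ry":0,"rz":0,"grip":0},{"x":0,"y":0,"z":4,"rx":0,"ry":0,"rz":0,"grip":0},{"x":0,"y":0,"z":2,"rx":0,"ry":0,"rz":0,"grip":0},{"x":0,"y":0,"z":0,"rx":0,"ry":0,"rz":0,"grip":0},{"x":0,"y":0,"z":0,"rx":0,"ry":0,"rz":0,"grip":0}]'
python3 -c "
from h import *
h=np.load('home.npz'); plan(h['p'],Rn.from_quat(h['q']).as_matrix())"
```

```text
time: 34.55
eef_pos: [0.5089, -0.252, 0.1021]
tcp_rot: [0.964, 0.053, 0.259, -0.015]
contact_force: [0.4, -0.3, -2.0]
opening: 0.247
finger_force: 79.7
t 34.55 tcp [ 0.5089 -0.252   0.1021] rot(deg) in tool [-0.21 -0.01 -0.01] shift in cur tool [-1.8  0.3  4.8] shift in target tool [-1.8  0.3  4.8] F [ 0.41 -0.35 -1.96] open 0.247 ff 79.7
```

```bash
python3 -m creep '[{"x":-0.5,"y":0,"z":1,"rx":0,"ry":0,"rz":0,"grip":0},{"x":-0.5,"y":0,"z":1,"rx":0,"ry":0,"rz":0,"grip":0},{"x":-0.3,"y":0,"z":1,"rx":0,"ry":0,"rz":0,"grip":0},{"x":-0.2,"y":0,"z":0.7,"rx":0,"ry":0,"rz":0,"grip":0},{"x":0,"y":0,"z":0.5,"rx":0,"ry":0,"rz":0,"grip":0},{"x":0,"y":0,"z":0,"rx":0,"ry":0,"rz":0,"grip":0},{"x":0,"y":0,"z":0,"rx":0,"ry":0,"rz":0,"grip":0},{"x":0,"y":0,"z":0,"rx":0,"ry":0,"rz":0,"grip":0},{"x":0,"y":0,"z":0,"rx":0,"ry":0,"rz":0,"grip":0},{"x":0,"y":0,"z":0,"rx":0,"ry":0,"rz":0,"grip":0}]'
python3 -c "
from h import *
h=np.load('home.npz'); plan(h['p'],Rn.from_quat(h['q']).as_matrix())"
```

```text
time: 35.38
eef_pos: [0.5096, -0.2518, 0.0977]
tcp_rot: [0.964, 0.053, 0.259, -0.015]
contact_force: [-0.5, -0.4, -1.2]
opening: 0.244
finger_force: 79.7
t 35.38 tcp [ 0.5096 -0.2518  0.0977] rot(deg) in tool [-0.21 -0.   -0.01] shift in cur tool [-0.2  0.4  0.6] shift in target tool [-0.2  0.4  0.6] F [-0.49 -0.44 -1.21] open 0.244 ff 79.7
```

Home to within 1 mm. Release and back off along the shaft.

```bash
python3 -m creep '[{"x":0,"y":0,"z":0,"rx":0,"ry":0,"rz":0,"grip":0.35},{"x":0,"y":0,"z":0,"rx":0,"ry":0,"rz":0,"grip":0.45},{"x":0,"y":0,"z":0,"rx":0,"ry":0,"rz":0,"grip":0.6},{"x":0,"y":0,"z":0,"rx":0,"ry":0,"rz":0,"grip":0.8},{"x":0,"y":0,"z":0,"rx":0,"ry":0,"rz":0,"grip":1},{"x":0,"y":0,"z":0,"rx":0,"ry":0,"rz":0,"grip":1},{"x":0,"y":0,"z":0,"rx":0,"ry":0,"rz":0,"grip":1},{"x":0,"y":0,"z":-5,"rx":0,"ry":0,"rz":0,"grip":1},{"x":0,"y":0,"z":-10,"rx":0,"ry":0,"rz":0,"grip":1},{"x":0,"y":0,"z":-15,"rx":0,"ry":0,"rz":0,"grip":1}]'
python3 -m creep '[{"x":0,"y":0,"z":-20,"rx":0,"ry":0,"rz":0,"grip":1},{"x":0,"y":0,"z":-20,"rx":0,"ry":0,"rz":0,"grip":1},{"x":0,"y":0,"z":-20,"rx":0,"ry":0,"rz":0,"grip":1},{"x":0,"y":0,"z":-20,"rx":0,"ry":0,"rz":0,"grip":1},{"x":0,"y":0,"z":0,"rx":0,"ry":0,"rz":0,"grip":1},{"x":0,"y":0,"z":0,"rx":0,"ry":0,"rz":0,"grip":1},{"x":0,"y":0,"z":0,"rx":0,"ry":0,"rz":0,"grip":1},{"x":0,"y":0,"z":0,"rx":0,"ry":0,"rz":0,"grip":1},{"x":0,"y":0,"z":0,"rx":0,"ry":0,"rz":0,"grip":1},{"x":0,"y":0,"z":0,"rx":0,"ry":0,"rz":0,"grip":1}]'
python3 - <<'E'
from h import *
b=cam('side'); a=cam('top')
o=cv2.imread('pics/side0.png'); t=cv2.imread('pics/top0.png')
d=lambda i,j,x0,x1,y0,y1: round(float((cv2.absdiff(i,j).max(2)[y0:y1,x0:x1]>40).mean()),4)
print('rest side diff',d(b['color'],o,365,422,140,205),'tin',d(b['color'],o,370,415,212,268),'wrench',d(a['color'],t,290,312,108,170))
g=b['color'].max(2); m=np.zeros_like(g); m[140:180,380:430]=g[140:180,380:430]<50
n,l,s,c=cv2.connectedComponentsWithStats(m); k=1+np.argmax(s[1:,4]); print('handle',c[k],s[k],'was (410,155.5)')
hs=cv2.cvtColor(a['color'],cv2.COLOR_BGR2HSV); m=(hs[...,0]>12)&(hs[...,0]<24)&(hs[...,1]>60)&(hs[...,2]>110)
for c,s in blobs(m,2):
    if np.hypot(*W2S(onz(a,c,.06)))<96: print('orange',c,s[4],'tray',W2S(onz(a,c,.01)).round(1))
w=(hs[...,1]<45)&(hs[...,2]>135)
for c,s in blobs(w,60):
    if np.hypot(*W2S(onz(a,c,.07)))<96: print('pale',c,s[4],W2S(onz(a,c,.076)).round(1))
print(ctrl.get_state()['time'],ctrl.get_state()['contact_force'])
E
```

```text
time: 36.22
eef_pos: [0.4939, -0.2528, 0.1232]
tcp_rot: [0.965, 0.053, 0.258, -0.016]
contact_force: [-0.6, 0.3, 0.4]
opening: 1.001
finger_force: 0.0
time: 37.05
eef_pos: [0.4547, -0.2573, 0.1916]
tcp_rot: [0.965, 0.053, 0.258, -0.016]
contact_force: [-0.9, 0.3, -0.1]
opening: 0.999
finger_force: 0.0
rest side diff 0.0103 tin 0.1083 wrench 0.1342
handle [409.79452055 155.66438356] [401 146  19  21 146] was (410,155.5)
orange [216.5, 167.0] 6 tray [90.8  2.6]
orange [246.5, 190.0] 6 tray [  6.2 -81.5]
pale [229.4, 207.8] 1300 [-47.  -33.6]
pale [216.9, 174.7] 201 [55.9 -8.7]
pale [231.4, 173.1] 127 [ 54.9 -51.9]
pale [235.2, 190.8] 177 [  0.8 -56.7]
pale [196.8, 196.5] 200 [-0.7 57.9]
pale [199.3, 214.4] 135 [-54.4  56.6]
37.15 [-1.02606038  0.29356504  0.38944487]
```

```bash
python3 -c "
from plant import sign_off
print(sign_off())"
```

```text
the job is handed in; nothing more can be done
None
```

I handed the job in at about 37 s: by the final camera check, both bushings are in the tray, the stones are still in the drum, and the stirrer is back in its rest with the gripper clear; the hand-in returned no verdict.

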